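# Rack the turning templates and lock the keeper

## Robot

A 6-joint arm with a two-finger parallel gripper is mounted at the origin on the work surface. World frame = base frame: x ahead of the robot, y to its left, z up, the work surface at z = 0. Lengths are in m, angles in rad, forces in N, time in s.
With the tool pointing down it reaches from about 0.35 to 0.975 m from the base axis. Payload 4.9 kg.
Tool frame: the origin (TCP) lies at the very end of the fingers, on their centre line; the grasp point (between the pads) lies 19 mm behind it; z points along the fingers, y is the line along which they close (so a half turn about z gives the same grasp; the last joint's range is limited). The gripper opens to 85 mm and grips with 20 to 120 N. Pads are 22 mm wide; open, the fingers measure 114 mm over their backs; the gripper's body (76 mm by 85 mm) begins 54 mm behind the grasp point. The pads swing forward as they close: fully open they stand 13 mm farther back than shut.
Start: joints at [1.001, 0.053, 1.613, -0, 1.476, -0.119], TCP at [0.272, 0.563, 0.231] pointing down, gripper open.
Joint ranges: [-3.01, 3.01], [-1.01, 2.22], [0.06, 2.58], [-1.02, 4.17], [0.09, 2.62], [-3.14, 3.14]. Speed limits (rad/s): [2.57, 2.57, 3.14, 3.14, 3.14, 3.14].

## Interface

Orientations are given as a rotation vector (axis times angle).
In Python, from station import get_obs, get_image, finish_job gives the robot as it stands. The module is installed in compiled form; this text tells all that it offers.
- The arm moves only by the tool carry_out, never from a script. Its argument "rows" is a list of rows, each a list of 7 numbers: the turn, a rotation vector about the tool's x, y, z as a fraction of full scale, then the shift along the tool's x, y, z as a fraction of full scale, then the closure, from -1 (fully open) to 1 (shut). A call has 1 to 5 rows; each row is the pose to reach, as a shift and turn from the pose commanded when the call began, along the tool's axes at that moment, turning the shorter way round; what a row does not reach only later rows make up. Full scale, the value 1, is 300 mm for a shift and pi rad for a turn. A row lasts 1/10 s, in which the tool goes at most 50 mm and 8.59 degrees, less where a joint would pass 70% of its speed; a pose out of reach is approached as far as the arm can. A call with a number of a shift or a turn outside -1 to 1 is refused whole. A call with a gripper value outside its range is refused whole. The fingers move at their own pace and stop on an object; "force" is the grip in N (left out, the last holds). Time passes only in rows, so rows that repeat a pose let the fingers close. It gives the time, the measured TCP pose, the force, the opening and the grip force at its end, in the units of the state.
- get_obs(): the state, without advancing time (a new reading comes with each control period).
- get_image(name): name is "side" or "top" or "wrist"; returns a dict with "img" (384x512x3 uint8, blue, green, red), "mtx" (3x3 intrinsics, pixels), "R" (3x3) and "t" (3): a world point X has camera coordinates R X + t. Camera axes: x right, y down, z forward; pixel columns grow to the right and rows downward; lengths in m; the calibration is good to about 2 mm. The wrist camera is an equidistant fisheye: a pixel r from the principal point sees the ray r / f radians off the axis. A picture is of the moment at which its call begins. There is no depth.
- finish_job(): hands the job in; it is judged then, once.
The state is a dict: "t": time; "q": joint angles; "dq": joint speeds; "effort": joint torques, N m; "tool_pos": TCP position; "tool_rot": TCP orientation; "contact_force": force on the tool from outside, world axes, zero at the start; "wrist_torque": the same for the moment, N m; "opening": finger opening in m; "grip_force": force on a finger pad.
Only numpy, scipy, OpenCV 4.12 (cv2) and the standard library are available. Lean on these libraries where they do the work, as an engineer would, in place of code of your own. Each camera call takes 0.05 s, during which the arm holds its last target. There are 200 camera calls.

## Task

Put the two loose plywood turning templates, which stand in the kerfed block, back into the sloping template rack. Turn the wing knob anticlockwise until it clicks open so that the keeper bar swings off the slots, slide each template fully home in the empty slot that fits its thickness, then turn the knob back until it clicks shut with the bar across the shoulders of all the templates. Do not disturb the template already in the rack or the other things on the bench.

Things in the scene. Friction and masses are not known exactly. Their poses are not given: they have to be found in the camera images.
- rack: Sloping wooden template rack, fixed, 130 x 205 mm, about 145 mm high with the knob. Origin: centre of its underside. Its slotted face, with slots and knob, is tilted 25 degrees about the rack's y axis to look up and towards its -x (the robot, at yaw 0), so templates slide in and the knob turns along a line leaning 25 degrees from vertical towards -x.
- slot_thick (a point): Middle of the floor of the widest slot (20.5 mm, for the 18 mm template), nearest the knob. z: out of the slot (25 degrees from vertical); x: along it, up the slope; y: across, to the knob. Slot 34 mm deep, rims rounded 3.5 mm, 98 mm long between a front lip 35 mm high and a rear stop 20 mm high. A template is home when its origin and axes agree with these (shoulder up the slope).
- slot_mid (a point): Middle of the floor of the middle slot (14.5 mm wide, 46 mm from slot_thick, 44 mm from slot_thin), which already holds the 12 mm template. Axes as slot_thick.
- slot_thin (a point): Middle of the floor of the narrowest slot (8.5 mm wide, for the 6 mm template), the one farthest from the knob. Axes and shape as slot_thick.
- knob_grip (a point): Grip point on the knob's axis, 76 mm above the plane of the slot floors, 32 mm up the slope and 56 mm to +y of slot_thick. Black wing 52 mm long, 13 mm thick, top 10 mm above this point, hub and bar from 22 mm below it. z: turning axis (25 degrees from vertical); the wing lies along y, the keeper bar points to -y, so fingers close along x. Axes turn with the knob.
- keeper_arm (a joint): Angle of knob and bar, rad. 0: shut, the steel bar (13 x 6 mm, reaching 154 mm from the axis, underside 47 mm above the slot floors' plane) lies across the slots over the templates' shoulders. 1.571: open, bar points up the slope. Opens anticlockwise seen from above. A detent ridge at half way (0.79) takes about 0.25 N m; past it the knob, let go, springs to its stop.
- template_thick: Plywood turning template 18 mm thick, about 95 g, loose. Foot 90 mm wide (its x), 41 mm high, goes into a slot; above it, behind a shoulder on the +x side, a tab to 110 mm high with straight edge at x = +16 mm and a vase contour opposite (x -20 to -36 mm). Origin: middle of the foot's lower edge; z up the board, y across its thickness. Pinch it across the thickness at x = -5, z = 85 to 90 mm.
- template_thin: Plywood turning template 6 mm thick, about 35 g, loose. Same outline as template_thick but for the contour.
- template_mid: Plywood turning template 12 mm thick, loose, already home in the rack's middle slot: leave it. Same outline as template_thick but for the contour.
- stand: Kerfed wooden block, fixed, 100 x 134 x 40 mm, with two grooves along its x (22 mm wide, 26 mm deep, floor 14 mm above the bench, centres 32 mm either side of the middle) where the two loose templates stand upright; which is in which varies. Origin: centre of its underside.
- vase: Bystander: small plaster vase, 72 mm wide, 140 mm high, origin at its base.
- sanding_block: Bystander: cork sanding block 110 x 65 x 28 mm, origin at its base.
- try_square: Bystander: try square lying flat, stock 115 mm along x, steel blade 150 mm along y, origin under the stock's middle.
- f_clamp: Bystander: F-clamp lying flat, bar 300 mm along x, origin under the bar's middle.
- glue: Bystander: white glue bottle 56 mm wide, 150 mm high, origin at its base.
- brush_cup: Bystander: white cup of brushes, 76 mm wide, about 195 mm high, origin at its base.
- screwdriver: Bystander: wood-handled screwdriver 220 mm long, lying along its x axis.
Mind the look-alikes: they are no part of the job. What is shaped like the rack but green is not meant.

How it is judged:
On the way, in this order (a step that is already met when the one before it is completed fails the run):
1. the knob has clicked open: keeper bar swung off the slots (value of joint keeper_arm above 1.45 rad), for 0.1 s.
2. one loose template is fully home in the slot of its thickness (((z of template_thick in the frame of slot_thick between -0.004 and 0.004 m and y of template_thick in the frame of slot_thick between -0.004 and 0.004 m and x of template_thick in the frame of slot_thick between -0.008 and 0.008 m and angle between the z axis of template_thick and the z axis of slot_thick, either way round below 0.12 rad) or (z of template_thin in the frame of slot_thin between -0.004 and 0.004 m and y of template_thin in the frame of slot_thin between -0.004 and 0.004 m and x of template_thin in the frame of slot_thin between -0.008 and 0.008 m and angle between the z axis of template_thin and the z axis of slot_thin, either way round below 0.12 rad))), for 0.2 s.
3. both are fully home, each in the slot of its thickness (z of template_thick in the frame of slot_thick between -0.004 and 0.004 m and y of template_thick in the frame of slot_thick between -0.004 and 0.004 m and x of template_thick in the frame of slot_thick between -0.008 and 0.008 m and angle between the z axis of template_thick and the z axis of slot_thick, either way round below 0.12 rad and z of template_thin in the frame of slot_thin between -0.004 and 0.004 m and y of template_thin in the frame of slot_thin between -0.004 and 0.004 m and x of template_thin in the frame of slot_thin between -0.008 and 0.008 m and angle between the z axis of template_thin and the z axis of slot_thin, either way round below 0.12 rad), for 0.2 s.
At the end, for the whole second after the job is handed in: Knob clicked shut (within 0.08 rad of its stop), bar over the slots; all three templates at rest, fully home in the slot of their own thickness (4 mm up and across, 8 mm along, square within 0.12 rad); no bystander moved 30 mm (all of step 3 and value of joint keeper_arm below 0.08 rad and z of template_mid in the frame of slot_mid between -0.004 and 0.004 m and y of template_mid in the frame of slot_mid between -0.004 and 0.004 m and x of template_mid in the frame of slot_mid between -0.008 and 0.008 m and angle between the z axis of template_mid and the z axis of slot_mid, either way round below 0.12 rad and linear speed of each of template_thick, template_thin, template_mid below 0.02 m/s and distance of each of vase, sanding_block, try_square, f_clamp, glue, brush_cup, screwdriver from where it was at the start of the episode below 0.03 m); the robot touches nothing.
It fails at once if the template already in the rack is pulled out of its place (10 mm) (distance of template_mid from where it was at the start of the episode above 0.01 m).
It fails at once if another thing on the bench is disturbed (moved 30 mm) (distance of any of vase, sanding_block, try_square, f_clamp, glue, brush_cup, screwdriver from where it was at the start of the episode above 0.03 m).
It also fails if it takes over 72 s, if anything falls off the work surface, if the arm or the gripper's body presses on something with over 40 N, if the wrist force passes 120 N, or if a joint passes its speed limit or range.

## Working session

There is one attempt and no reset: what is moved stays moved. The work goes in short steps, Python scripts to look and compute and a tool call to move; the robot and the scene stay as the last step left them, time stands still between calls to the robot, and variables do not carry over. Pictures are saved under pics/ and viewed, at most 10 in all, crops included, and the job is handed in when it is done.

Besides the shell and the picture viewer there is one more tool, called after "Call:" as name([rows], argument=value, ...), one row to a line, values as JSON. carry_out: Moves the arm, as the interface text tells. Shift numbers are shares of 300 mm and turn numbers shares of pi rad, none past 1 either way. Its arguments: {"type":"object","properties":{"rows":{"type":"array"},"force":{"type":"number"}},"required":["rows"]}

```bash
mkdir -p pics
python3 - <<'E'
from station import *
import cv2,numpy as np
o=get_obs();print(o)
for n in("side","top"):
    d=get_image(n);cv2.imwrite(f"pics/{n}0.png",d["img"]);print(n,d["mtx"],d["R"],d["t"])
    np.savez(f"{n}0.npz",**d)
a=cv2.imread("pics/side0.png");b=cv2.imread("pics/top0.png")
E
```

```text
{'t': 0.0, 'q': array([ 1.00103684e+00,  5.33661300e-02,  1.61426582e+00, -9.80232344e-06,
        1.47600740e+00, -1.18981308e-01]), 'dq': array([-0.00091518,  0.00049979, -0.00075096,  0.00058573,  0.00050358,
        0.0004785 ]), 'effort': array([ 1.59023639e-03, -3.93676829e+01, -3.70176816e+01,  2.93708149e-05,
        6.96788571e-03,  3.21699233e-06]), 'tool_pos': array([0.27194968, 0.56205164, 0.2300741 ]), 'tool_rot': array([-7.01946672e-01, -3.06146742e+00,  3.03071151e-03]), 'contact_force': array([ 0.56563389,  0.04936836, -0.21283087]), 'wrist_torque': array([-0.03469724, -0.00748136, -0.02316869]), 'grip_force': 0.0, 'opening': 0.08565293366927128}
side [[496.71333604   0.         243.69098102]
 [  0.         496.71333604 197.28880081]
 [  0.           0.           1.        ]] [[ 0.97433466 -0.22508749 -0.00275642]
 [-0.12184656 -0.51706117 -0.84723147]
 [ 0.18927597  0.82582285 -0.53121675]] [-0.49876802  0.15200415  1.48709567]
top [[483.68207489   0.         248.54391524]
 [  0.         483.68207489 195.39519866]
 [  0.           0.           1.        ]] [[-2.91820163e-02 -9.99574068e-01  3.05745779e-04]
 [-9.83393253e-01  2.86548100e-02 -1.79211082e-01]
 [ 1.79125989e-01 -5.53040905e-03 -9.83810599e-01]] [0.00244562 0.54042459 1.31763899]
```

View pics/side0.png

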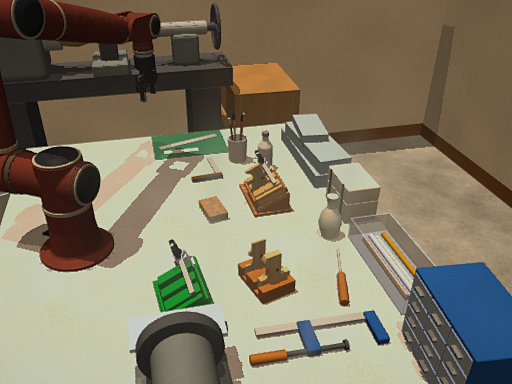

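View pics/top0.png

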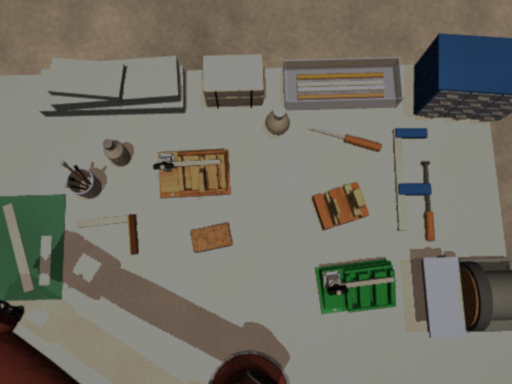

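The wooden rack is at top (195,173) / side (265,190). The green look-alike is at top (356,287) / side (183,283) and is not meant. The stand with the two loose templates is at top (341,206) / side (266,270). I'll confirm with one enlarged crop.

Run:
```python
import cv2,numpy as np
t=cv2.imread("pics/top0.png");s=cv2.imread("pics/side0.png")
def c(i,x,y): return cv2.resize(i[y:y+75,x:x+100],(400,300),interpolation=cv2.INTER_CUBIC)
cv2.imwrite("pics/crop0.png",np.vstack([np.hstack([c(t,145,135),c(t,295,170)]),np.hstack([c(s,215,145),c(s,220,230)])]))
```

```text
(no output)
```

View pics/crop0.png

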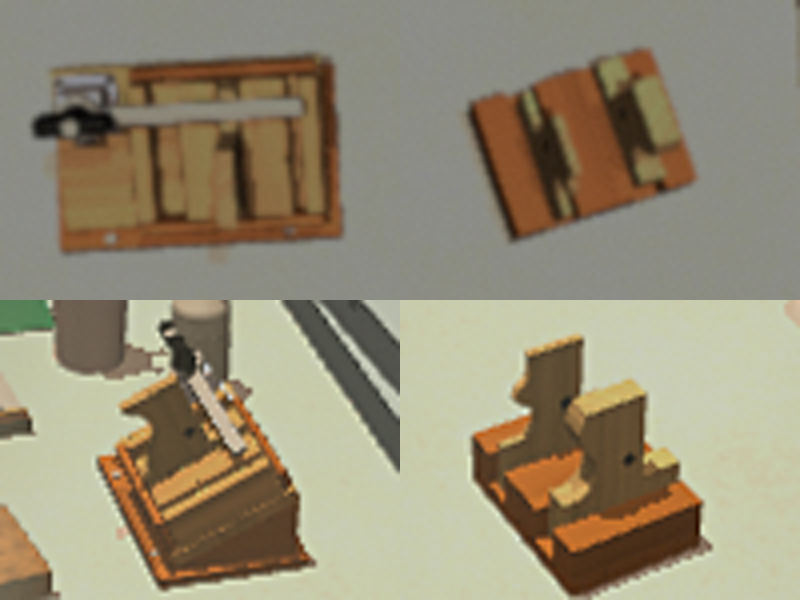

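```bash
cat > h.py <<'E'
import numpy as np,cv2
from scipy.optimize import least_squares
from scipy.spatial.transform import Rotation as Rt
from station import *
def proj(d,X,fish=False):
    X=np.atleast_2d(X);c=X@d["R"].T+d["t"];K=d["mtx"]
    if fish:
        r=np.hypot(c[:,0],c[:,1]);th=np.arctan2(r,c[:,2]);s=th/np.maximum(r,1e-9)
        c=np.c_[c[:,0]*s,c[:,1]*s,np.ones(len(c))]
    p=c@K.T;return p[:,:2]/p[:,2:]
A=np.radians(25)
TILT=Rt.from_euler('y',-A)   # slot frame in rack frame
def slot(p,yaw): # world from slot-thick frame
    R=Rt.from_euler('z',yaw)*TILT
    return lambda X: R.apply(X)+p[:3]
def delta(T,R):
    """shift & turn from the measured tool pose, in call units"""
    o=get_obs();R0=Rt.from_rotvec(o["tool_rot"])
    return np.round(np.r_[(R0.inv()*R).as_rotvec()/np.pi,R0.inv().apply(np.array(T)-o["tool_pos"])/.3],4)
E
python3 - <<'E'
from h import *
T=dict(np.load("top0.npz"));S=dict(np.load("side0.npz"))
L=np.array
P=L([[.032,.056,.086],[.032,-.098,.053]])
def f(v):
    X=slot(v[:3],v[3])(P)
    return np.r_[proj(T,X)-L([[163.75,166.25],[220.75,161.5]]),proj(S,X)-L([[260,156],[275,182.5]])].ravel()
r=least_squares(f,[.7,.1,.05,0]);print("slot_thick",r.x,r.fun.round(1))
c=L([[.05,.067,.04],[.05,-.067,.04],[-.05,.067,.04],[-.05,-.067,.04]])
def g(v):
    X=Rt.from_euler('z',v[2]).apply(c)+[v[0],v[1],0]
    return np.r_[proj(T,X)-L([[312.5,196.2],[357.5,182],[323,230],[368.7,216.2]])[[0,1,2,3]],(proj(S,X)-L([[0,0],[295,280.7],[238.7,264.2],[258.7,292.5]]))[1:]].ravel()
for y0 in(-.3,.3):
    r=least_squares(g,[.6,-.2,y0]);print("stand",r.x,r.fun.round(1))
E
```

```text
slot_thick [0.62130179 0.15705107 0.04163001 0.00630875] [-0.5 -1.   0.5 -0.5 -1.5 -1.1 -0.3  1.6]
stand [ 0.50537606 -0.27431144  0.25116306] [ 0.6 -1.   0.4  0.4  0.8 -1.2  0.4 -0.4 -1.6 -0.5 -2.3 -1.8  1.4 -0.1]
stand [ 0.50537606 -0.27431144  0.25116305] [ 0.6 -1.   0.4  0.4  0.8 -1.2  0.4 -0.4 -1.6 -0.5 -2.3 -1.8  1.4 -0.1]
```

```bash
cat >> h.py <<'E'
def toolR(R_slot): # tool looking down slot z, y along slot x
    m=R_slot.as_matrix();return Rt.from_matrix(np.c_[m[:,1],m[:,0],-m[:,2]])
def slotR(yaw): return Rt.from_euler('z',yaw)*TILT
E
python3 - <<'E'
from h import *
p=np.array([.6213,.157,.0416]);k=slot(p,.006)(np.array([.032,.056,.076+.12]))
print(k,delta(k,toolR(slotR(.006))))
E
```

```text
[0.56713364 0.21267601 0.23276011] [-0.1247 -0.0771  0.3488 -1.393  -0.6198 -0.0078]
```

Call:
carry_out([
  [-0.062,-0.039,0.174,-0.7,-0.31,-0.08,-1],
  [-0.062,-0.039,0.174,-0.7,-0.31,-0.08,-1],
  [-0.062,-0.039,0.174,-0.7,-0.31,-0.08,-1],
  [-0.062,-0.039,0.174,-0.7,-0.31,-0.08,-1],
  [-0.062,-0.039,0.174,-0.7,-0.31,-0.08,-1],
])

```text
t: 0.6
tool_pos: [0.4212, 0.3849, 0.2549]
tool_rot: [1.428, 2.605, 0.239]
contact_force: [-0.7, 0.7, 0.7]
opening: 0.0853
grip_force: 0.0
```

Run:
```python
from h import *
p=np.array([.6213,.157,.0416]);k=slot(p,.006)(np.array([.032,.056,.076+.12]))
print(get_obs()["tool_pos"],delta(k,toolR(slotR(.006))))
```

```text
[0.42119261 0.38489044 0.25494313] [-0.0618 -0.0379  0.1739 -0.7386  0.0776  0.142 ]
```

Call:
carry_out([
  [-0.062,-0.038,0.174,-0.739,0.078,0.142,-1],
  [-0.062,-0.038,0.174,-0.739,0.078,0.142,-1],
  [-0.062,-0.038,0.174,-0.739,0.078,0.142,-1],
  [-0.062,-0.038,0.174,-0.739,0.078,0.142,-1],
  [-0.062,-0.038,0.174,-0.739,0.078,0.142,-1],
])

```text
t: 1.1
tool_pos: [0.5675, 0.2129, 0.231]
tool_rot: [1.976, 1.986, 0.438]
contact_force: [-0.0, 0.1, 0.5]
opening: 0.0854
grip_force: 0.0
```

Run:
```python
from h import *
d=get_image("wrist");np.savez("w1.npz",**d)
p=np.array([.6213,.157,.0416])
P=np.array([[.032,.056,.086],[.032,.082,.086],[.032,.03,.086],[.032,-.098,.053],[0,0,.034],[-.049,0,.035],[.049,0,.035]])
uv=proj(d,slot(p,.006)(P),True);print(uv.round(0),d["mtx"],get_obs()["q"])
im=d["img"]
cv2.imwrite("pics/w1.png",cv2.resize(im,(768,576),interpolation=cv2.INTER_CUBIC))
```

```text
[[254. 190.]
 [254. 161.]
 [254. 217.]
 [254. 302.]
 [226. 223.]
 [183. 223.]
 [270. 224.]] [[297.31863964   0.         253.4384031 ]
 [  0.         297.31863964 192.84184025]
 [  0.           0.           1.        ]] [ 0.28776848 -0.24034684  1.93051854 -0.13980579  1.03669915  0.32869462]
```

View pics/w1.png

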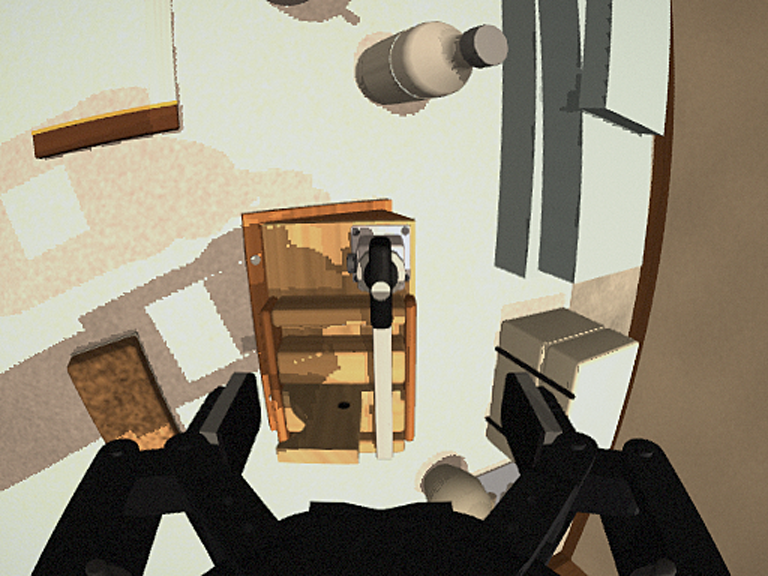

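Run:
```python
from h import *
T=dict(np.load("top0.npz"));S=dict(np.load("side0.npz"));W=dict(np.load("w1.npz"))
L=np.array
P=L([[.032,.056,.086],[.032,-.098,.053]]);Q=L([[.032,.082,.086],[.032,.030,.086],[.032,-.098,.053]])
def f(v):
    X=slot(v[:3],v[3])(P)
    return np.r_[.5*(proj(T,X)-L([[163.75,166.25],[220.75,161.5]])),.5*(proj(S,X)-L([[260,156],[275,182.5]])),
      proj(W,slot(v[:3],v[3])(Q),True)-L([[381,237],[381.5,327],[384,459]])/1.5].ravel()
r=least_squares(f,[.62,.157,.04,0]);print(r.x,r.fun.round(1))
p=r.x[:3];y=r.x[3]
k=slot(p,y)(L([.032,.056,.060])); print(delta(k,toolR(slotR(y))))
for yy,w in((0,.01025),(-.046,.00725),(-.09,.00425)):
  print((proj(W,slot(p,y)(L([[-.049,yy+w,.034],[.049,yy+w,.034],[-.049,yy-w,.034],[.049,yy-w,.034]])),True)*1.5).round())
```

```text
[0.61765848 0.16095611 0.0508699  0.01557604] [-1.3 -0.1 -0.6 -0.2 -1.5 -1.9 -0.7 -0.7  0.1  1.6  0.3 -0.5 -0.5 -1.2]
[-4.000e-04  2.200e-03 -2.900e-03  2.060e-02 -2.400e-03  4.114e-01]
[[271. 323.]
 [406. 322.]
 [274. 348.]
 [406. 348.]]
[[278. 381.]
 [405. 381.]
 [280. 396.]
 [405. 397.]]
[[284. 429.]
 [404. 431.]
 [286. 437.]
 [404. 439.]]
```

Call:
carry_out([
  [0,0.002,-0.003,0.02,-0.002,0.1,-1],
  [0,0.002,-0.003,0.02,-0.002,0.25,-1],
  [0,0.002,-0.003,0.02,-0.002,0.35,-1],
  [0,0.002,-0.003,0.02,-0.002,0.41,-1],
  [0,0.002,-0.003,0.02,-0.002,0.41,-1],
])

```text
t: 1.65
tool_pos: [0.6167, 0.2213, 0.1165]
tool_rot: [1.967, 2.005, 0.437]
contact_force: [-1.0, 0.2, -1.0]
opening: 0.0852
grip_force: 0.0
```

Call:
carry_out([
  [0,0,0,0,0,0,1],
  [0,0,0,0,0,0,1],
  [0,0,0,0,0,0,1],
  [0,0,0,0,0,0,1],
  [0,0,0,0,0,0,1],
], force=60)

```text
t: 2.15
tool_pos: [0.6183, 0.2222, 0.1219]
tool_rot: [1.964, 2.002, 0.445]
contact_force: [-28.5, -1.1, 13.8]
opening: 0.0128
grip_force: 22.6
```

Call:
carry_out([
  [0,0,0,0,0,-0.01,1],
  [0,0,0,0,0,-0.015,1],
  [0,0,0,0,0,-0.015,1],
], force=60)

```text
t: 2.45
tool_pos: [0.6178, 0.2221, 0.1222]
tool_rot: [1.961, 2.001, 0.45]
contact_force: [24.1, 6.1, -24.0]
opening: 0.0114
grip_force: 60.0
```

Run:
```python
from h import *
o=get_obs();print(o["tool_pos"],o["contact_force"],o["wrist_torque"],o["grip_force"],o["opening"])
y=.0156;p=np.array([.6177,.161,.0509])
R=slotR(y);print("tcp in slot",R.inv().apply(o["tool_pos"]-p),"F slot",R.inv().apply(o["contact_force"]),(toolR(R).inv()*Rt.from_rotvec(o["tool_rot"])).as_rotvec())
```

```text
[0.61781446 0.22210348 0.12220303] [ 24.08541522   6.07995225 -23.99062999] [ 0.67807949 -1.74374938  0.48892878] 59.977415800094604 0.011356562614901367
tcp in slot [0.03110156 0.06109426 0.0641713 ] F slot [ 11.77322227   5.70349522 -31.9606751 ] [-0.00303701  0.00528897 -0.00345894]
```

Call:
carry_out([
  [0,0,0,0,0,0.008,-0.5],
  [0,0,0,0,0,0.008,-0.5],
  [0,0,0,0,0,0.008,-0.5],
  [0,0,0,-0.015,0,0.008,-0.5],
  [0,0,0,-0.015,0,0.008,-0.5],
])

```text
t: 2.95
tool_pos: [0.6181, 0.2172, 0.1238]
tool_rot: [1.963, 2.001, 0.447]
contact_force: [0.3, 0.7, 0.3]
opening: 0.0642
grip_force: 0.0
```

```bash
cat >> h.py <<'E'
def rep(p,y):
    o=get_obs();R=slotR(y)
    print("tcp in slot mm",(R.inv().apply(o["tool_pos"]-p)*1e3).round(1),"F",R.inv().apply(o["contact_force"]).round(1),"rot",(toolR(R).inv()*Rt.from_rotvec(o["tool_rot"])).as_rotvec().round(3),"open",o["opening"].round(4),"dq",abs(o["dq"]).max().round(3),"t",o["t"])
E
python3 - <<'E'
from h import *
rep(np.array([.6177,.161,.0509]),.0156)
E
```

```text
Traceback (most recent call last):
  File "h.py", line 25, in rep
    print("tcp in slot mm",(R.inv().apply(o["tool_pos"]-p)*1e3).round(1),"F",R.inv().apply(o["contact_force"]).round(1),"rot",(toolR(R).inv()*Rt.from_rotvec(o["tool_rot"])).as_rotvec().round(3),"open",o["opening"].round(4),"dq",abs(o["dq"]).max().round(3),"t",o["t"])
                                                                                                                                                                                                         ^^^^^^^^^^^^^^^^^^
AttributeError: 'float' object has no attribute 'round'
```

Call:
carry_out([
  [0,0,0,0,0,0,1],
  [0,0,0,0,0,0,1],
  [0,0,0,0,0,0,1],
  [0,0,0,0,0,0,1],
], force=60)

```text
t: 3.35
tool_pos: [0.6176, 0.2175, 0.1233]
tool_rot: [1.963, 2.003, 0.445]
contact_force: [-1.8, 0.3, 0.6]
opening: 0.0113
grip_force: 58.7
```

```bash
sed -i 's/o\["opening"\].round(4)/round(o["opening"],4)/' h.py
python3 - <<'E'
from h import *
rep(np.array([.6177,.161,.0509]),.0156)
E
```

```text
tcp in slot mm [31.3 56.5 65.3] F [-1.4  0.3  1.3] rot [ 0.001  0.003 -0.003] open 0.0113 dq 0.009 t 3.35
```

Call:
carry_out([
  [0,0,-0.26,0,0,0,1],
  [0,0,-0.26,0,0,0,1],
  [0,0,-0.26,0,0,0,1],
  [0,0,-0.26,0,0,0,1],
  [0,0,-0.26,0,0,0,1],
])

```text
t: 3.85
tool_pos: [0.6156, 0.2165, 0.1222]
tool_rot: [1.061, 2.525, 0.241]
contact_force: [-16.2, -6.4, 9.1]
opening: 0.0117
grip_force: 60.7
```

Call:
carry_out([
  [0,0,-0.26,0,0,0,1],
  [0,0,-0.26,0,0,0,1],
  [0,0,-0.26,0,0,0,1],
  [0,0,-0.26,0,0,0,1],
  [0,0,-0.26,0,0,0,1],
])

```text
t: 4.35
tool_pos: [0.6146, 0.2142, 0.1217]
tool_rot: [0.061, 2.715, 0.016]
contact_force: [-21.4, -16.1, 13.6]
opening: 0.0118
grip_force: 61.6
```

Run:
```python
from h import *
rep(np.array([.6177,.161,.0509]),.0156);print(get_obs()["wrist_torque"])
```

```text
tcp in slot mm [27.8 53.2 65.1] F [-13.9 -15.8  21.4] rot [ 0.011  0.004 -1.511] open 0.0118 dq 1.483 t 4.35
[-2.11096486  2.04051219 -0.82591781]
```

Call:
carry_out([
  [0,0,-0.03,0,0,0,1],
  [0,0,-0.03,0,0,0,1],
  [0,0,-0.03,0,0,0,-0.2],
  [0,0,-0.03,0,0,0,-0.2],
  [0,0,-0.03,0,0,0,-0.2],
])

```text
t: 4.85
tool_pos: [0.6182, 0.2177, 0.1233]
tool_rot: [-0.058, 2.704, 0.002]
contact_force: [0.2, -0.6, -0.4]
opening: 0.0511
grip_force: 0.0
```

Call:
carry_out([
  [0,0,-0.01,0,0,0,-0.5],
  [0,0,-0.01,0,0,-0.17,-0.5],
  [0,0,-0.01,0,0,-0.33,-0.5],
  [0,0,-0.01,0,0,-0.4,-0.5],
  [0,0,-0.01,0,0,-0.4,-0.5],
])

```text
t: 5.35
tool_pos: [0.5689, 0.2175, 0.2379]
tool_rot: [-0.101, 2.694, -0.004]
contact_force: [0.9, 1.1, -0.2]
opening: 0.0644
grip_force: 0.0
```

Run:
```python
from h import *
rep(np.array([.6177,.161,.0509]),.0156);print(get_obs()["q"])
d=get_image("wrist");np.savez("w2.npz",**d)
cv2.imwrite("pics/w2.png",cv2.resize(d["img"],(768,576),interpolation=cv2.INTER_CUBIC))
```

```text
tcp in slot mm [ 35.6  57.2 189.7] F [ 0.7  1.1 -0.6] rot [-0.012 -0.002 -1.629] open 0.0644 dq 0.061 t 5.35
[ 0.29481077 -0.24790472  1.92728866 -0.13107633  1.03406386 -1.30830945]
```

View pics/w2.png

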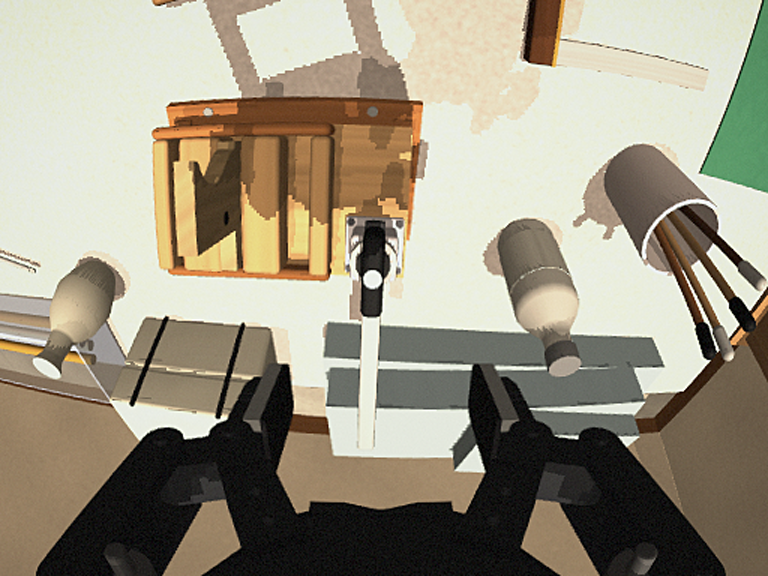

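Run:
```python
from h import *
T=dict(np.load("top0.npz"));S=dict(np.load("side0.npz"));W=dict(np.load("w1.npz"));V=dict(np.load("w2.npz"))
L=np.array
P=L([[.032,.056,.086],[.032,-.098,.053]]);Q=L([[.032,.082,.086],[.032,.030,.086],[.032,-.098,.053]])
Q2=L([[.006,.056,.086],[.058,.056,.086],[.186,.056,.053]])
def f(v):
    s=slot(v[:3],v[3]);X=s(P)
    return np.r_[.5*(proj(T,X)-L([[163.75,166.25],[220.75,161.5]])),.5*(proj(S,X)-L([[260,156],[275,182.5]])),
      proj(W,s(Q),True)-L([[381,237],[381.5,327],[384,459]])/1.5,
      proj(V,s(Q2),True)-L([[374,222],[372,316],[366,448]])/1.5].ravel()
r=least_squares(f,[.62,.157,.04,0]);print(r.x,r.fun.round(1))
s=slot(r.x[:3],r.x[3])
for yy,w in((0,.01025),(-.046,.00725),(-.09,.00425)):
  for z in(.02,.034):print(yy,z,(proj(V,s(L([[x,yy+q,z] for x in(-.03,.03) for q in(w,-w)])),True)).round(1).tolist())
g=cv2.cvtColor(V["img"],cv2.COLOR_BGR2GRAY)
for row in(110,137,160):print(row,g[row,98:225].tolist())
```

```text
[0.61882206 0.1583074  0.04510254 0.02498273] [-0.6 -0.  -0.  -0.3 -1.3 -1.  -0.3  0.2 -2.4  3.4 -1.5 -0.2 -1.  -2.8
  1.2  6.1 -0.1 -0.4  0.  -1.6]
0 0.02 [[209.4, 106.9], [190.5, 106.6], [208.4, 161.6], [190.2, 161.0]]
0 0.034 [[207.4, 107.5], [187.7, 107.2], [206.5, 164.6], [187.5, 164.0]]
-0.046 0.02 [[165.0, 106.6], [152.5, 106.7], [165.6, 160.2], [153.5, 159.9]]
-0.046 0.034 [[161.2, 107.3], [148.2, 107.5], [162.0, 163.2], [149.5, 162.8]]
-0.09 0.02 [[125.7, 107.4], [119.0, 107.6], [127.6, 159.4], [121.1, 159.2]]
-0.09 0.034 [[120.6, 108.2], [113.7, 108.5], [122.8, 162.2], [116.1, 162.1]]
110 [235, 233, 236, 241, 173, 202, 203, 203, 202, 202, 208, 201, 193, 162, 84, 61, 50, 111, 220, 208, 203, 198, 200, 203, 202, 201, 206, 182, 114, 122, 130, 71, 46, 42, 64, 206, 201, 198, 200, 200, 157, 74, 86, 75, 80, 78, 81, 80, 83, 84, 85, 79, 53, 51, 54, 51, 51, 51, 50, 53, 49, 47, 59, 92, 97, 94, 96, 96, 102, 104, 105, 138, 137, 133, 133, 138, 138, 137, 136, 133, 133, 133, 128, 133, 133, 124, 112, 98, 59, 54, 56, 51, 55, 56, 85, 104, 100, 96, 91, 127, 126, 125, 125, 126, 128, 124, 124, 12
[... 593 characters left out ...]
115, 75, 119, 131, 135, 128, 133, 130, 131, 127, 135, 127, 117, 95, 58, 52, 57, 82, 90, 89]
160 [235, 235, 232, 233, 235, 239, 222, 186, 205, 204, 204, 203, 208, 208, 197, 187, 68, 65, 62, 43, 191, 208, 203, 195, 199, 197, 200, 201, 201, 204, 204, 207, 223, 34, 52, 55, 54, 59, 59, 57, 57, 54, 56, 55, 60, 64, 57, 48, 116, 227, 229, 222, 217, 218, 219, 219, 220, 222, 238, 83, 56, 61, 50, 134, 187, 201, 207, 213, 213, 214, 212, 214, 213, 215, 213, 211, 210, 211, 208, 209, 208, 207, 209, 210, 212, 207, 203, 173, 96, 57, 70, 59, 50, 81, 207, 198, 189, 192, 216, 212, 212, 209, 213, 211, 207, 213, 218, 180, 139, 190, 202, 212, 207, 208, 208, 207, 208, 211, 200, 185, 114, 60, 44, 158, 201, 196, 194]
```

```bash
cat > fit.py <<'E'
from h import *
T=dict(np.load("top0.npz"));S=dict(np.load("side0.npz"));W=dict(np.load("w1.npz"));V=dict(np.load("w2.npz"))
L=np.array
P=L([[.032,.056,.086],[.032,-.098,.053]]);Q=L([[.032,.056,.086],[.032,.030,.086],[.032,-.098,.053]])
Q2=L([[.032,.056,.086],[.058,.056,.086],[.186,.056,.053]])
E=L([[0,-.01025,0],[0,-.01025,.0305],[0,.01025,.031],[0,-.09425,0],[0,-.09425,.0305]])
def f(v):
    s=slot(v[:3],v[3]);X=s(P)
    return np.r_[.5*(proj(T,X)-L([[163.75,166.25],[220.75,161.5]])).ravel(),.5*(proj(S,X)-L([[260,156],[275,182.5]])).ravel(),
      (proj(W,s(Q),True)-L([[381,290],[381.5,327],[384,459]])/1.5).ravel(),
      (proj(V,s(Q2),True)-L([[373,278],[372,316],[366,448]])/1.5).ravel(),
      proj(V,s(E),True)[:,0]-[191.2,186,206.5,116,113]]
r=least_squares(f,[.62,.157,.04,0],loss='soft_l1');print(r.x,r.fun.round(1))
E
python3 fit.py
```

```text
[0.61844261 0.15731246 0.04841596 0.02753523] [-0.5 -0.1  0.1 -0.4 -1.3 -1.4 -0.2 -0.1 -0.7 -0.5 -0.5  2.3  0.1 -0.6
 -0.7 -0.3 -1.2  1.8 -0.6  0.6  1.1  0.5 -0.7  8.9  1. ]
```

```bash
cat >> h.py <<'E'
P0=np.array([.6184,.1573,.0484]);YAW=.0275
def gripR(R): # tool axes for pinching a template with axes R across its thickness
    m=R.as_matrix();return Rt.from_matrix(np.c_[-m[:,0],m[:,1],-m[:,2]])
E
python3 - <<'E'
from h import *
R=Rt.from_euler('z',.25);c=R.apply([-.005,-.032,0])+[.5054,-.2743,0]
c[2]=.22;d=delta(c,gripR(R));print(c,d,get_obs()["tool_pos"])
E
```

```text
[ 0.50847236 -0.30654222  0.22      ] [-0.0188  0.1392 -0.0549  0.3257 -1.7255 -0.0618] [0.5681169  0.21699179 0.2345635 ]
```

Call:
carry_out([
  [-0.01,0.07,-0.03,0.1,-0.1,-0.25,-0.2],
  [-0.01,0.07,-0.03,0.1,-0.75,-0.25,-0.2],
  [-0.01,0.07,-0.03,0.1,-0.75,-0.25,-0.2],
  [-0.01,0.07,-0.03,0.1,-0.75,-0.25,-0.2],
  [-0.01,0.07,-0.03,0.1,-0.75,-0.25,-0.2],
])

```text
t: 5.9
tool_pos: [0.5241, -0.0026, 0.2883]
tool_rot: [-0.251, 2.919, -0.003]
contact_force: [1.1, 0.6, 0.1]
opening: 0.0516
grip_force: 0.0
```

Run:
```python
from h import *
R=Rt.from_euler('z',.25);c=R.apply([-.005,-.032,0])+[.5054,-.2743,0]
c[2]=.22;d=delta(c,gripR(R));print(c,d,get_obs()["tool_pos"],get_obs()["dq"])
```

```text
[ 0.50847236 -0.30654222  0.22      ] [-0.0091  0.0667 -0.0249  0.2689 -0.9852  0.1956] [ 0.52410051 -0.00256925  0.28825494] [-1.0765494  -0.13129287 -0.0048518   0.22861513  0.17965464 -1.06995397]
```

Call:
carry_out([
  [-0.009,0.067,-0.025,0.27,-0.985,0.196,-0.2],
  [-0.009,0.067,-0.025,0.27,-0.985,0.196,-0.2],
  [-0.009,0.067,-0.025,0.27,-0.985,0.196,-0.2],
  [-0.009,0.067,-0.025,0.27,-0.985,0.196,-0.2],
  [-0.009,0.067,-0.025,0.27,-0.985,0.196,-0.2],
])

```text
t: 6.4
tool_pos: [0.5112, -0.2463, 0.2325]
tool_rot: [0.391, -3.117, -0.002]
contact_force: [-0.0, 0.1, 1.2]
opening: 0.0515
grip_force: 0.0
```

Call:
carry_out([
  [0,0,0,0,0,0,-0.2],
  [0,0,0,0,0,0,-0.2],
])

```text
t: 6.6
tool_pos: [0.511, -0.2451, 0.2327]
tool_rot: [0.387, -3.116, -0.004]
contact_force: [0.0, 0.4, -0.2]
opening: 0.0515
grip_force: 0.0
```

Run:
```python
from h import *
R=Rt.from_euler('z',.25);c=R.apply([-.005,-.032,0])+[.5054,-.2743,0]
c[2]=.22;o=get_obs();print(o["tool_pos"],delta(c,gripR(R)))
d=get_image("wrist");np.savez("w3.npz",**d)
cv2.imwrite("pics/w3.png",cv2.resize(d["img"],(768,576),interpolation=cv2.INTER_CUBIC))
P=np.array([[-.05,.067,.04],[.05,.067,.04],[.05,-.067,.04],[-.05,-.067,.04],[.016,-.032,.124],[-.02,-.032,.124],[.016,.032,.124]])
print((proj(d,R.apply(P)+[.5054,-.2743,0],True)*1.5).round())
```

```text
[ 0.51103162 -0.24505844  0.23270464] [ 0.0008 -0.0003 -0.0008  0.0584 -0.1967  0.0419]
[[434. 171.]
 [430. 297.]
 [265. 298.]
 [257. 174.]
 [283. 291.]
 [279. 233.]
 [389. 291.]]
```

View pics/w3.png

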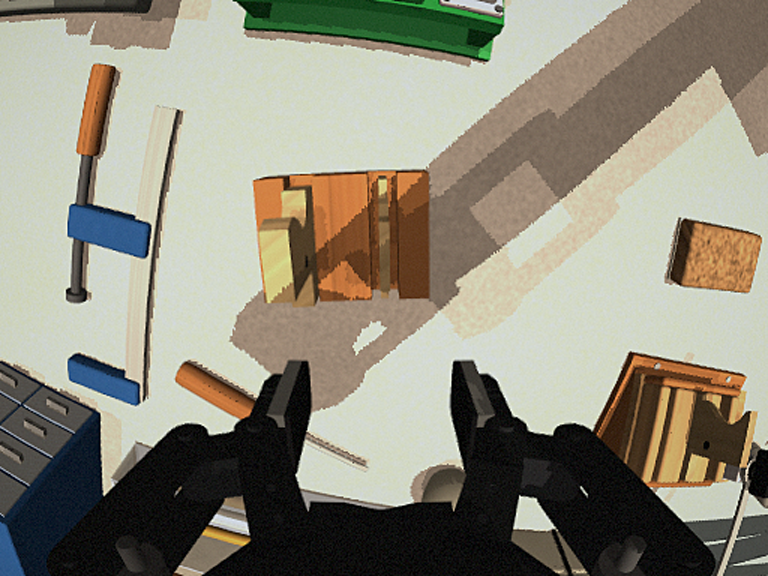

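Run:
```python
from h import *
d=dict(np.load("w3.npz"));im=d["img"][108:208,162:292]
cv2.imwrite("pics/w3c.png",cv2.resize(im,(780,600),interpolation=cv2.INTER_CUBIC))
R=Rt.from_euler('z',.25)
for y in(-.032,.032):
  w=.009 if y<0 else .003
  P=np.array([[x,y+s*w,z] for x,z in((-.045,.055),(.045,.055),(.016,.124),(-.02,.124),(-.036,.124)) for s in(1,-1)])
  print((((proj(d,R.apply(P)+[.5054,-.2743,0],True)-[162,108])+.5)*6).round().tolist())
```

```text
[[273.0, 74.0], [175.0, 77.0], [293.0, 547.0], [201.0, 547.0], [222.0, 520.0], [106.0, 520.0], [208.0, 284.0], [89.0, 287.0], [203.0, 175.0], [82.0, 179.0]]
[[597.0, 69.0], [563.0, 69.0], [595.0, 546.0], [564.0, 546.0], [608.0, 518.0], [568.0, 519.0], [610.0, 280.0], [568.0, 280.0], [610.0, 169.0], [568.0, 170.0]]
```

View pics/w3c.png

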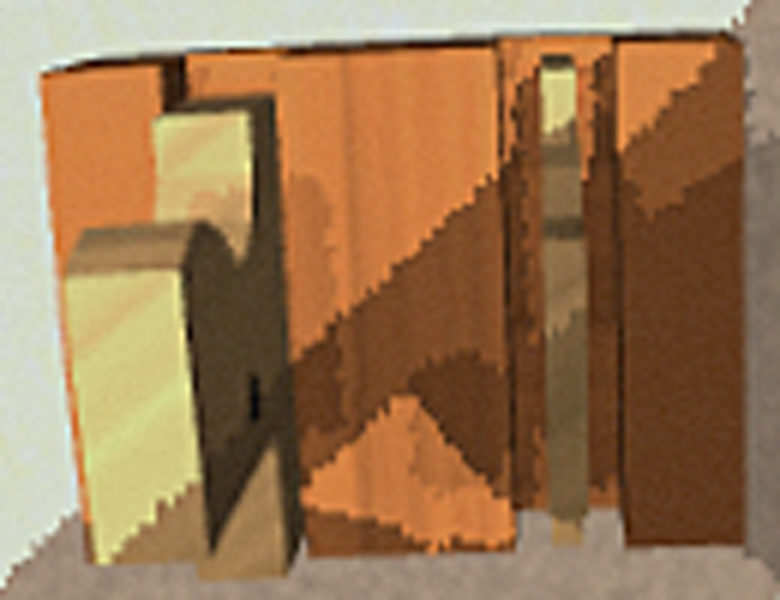

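Run:
```python
from h import *
d=dict(np.load("w3.npz"));L=np.array
def fit(P,uv,n):
    uv=L(uv)/6-.5+[162,108]
    f=lambda v:(proj(d,Rt.from_euler('z',v[2]).apply(P)+[v[0],v[1],0],True)-uv).ravel()
    r=least_squares(f,[.5,-.28,.25]);print(n,r.x.round(4),r.fun.round(1));return r.x
w=.009
a=fit(L([[-.045,w,.055],[-.045,-w,.055],[.045,w,.055],[.045,-w,.055],[.016,w,.124],[.016,-w,.124]]),[[248,112],[155,118],[290,576],[200,578],[208,560],[88,562]],"thick")
w=.003
b=fit(L([[-.045,w,.055],[-.045,-w,.055],[.045,w,.055],[.045,-w,.055],[.016,w,.124],[.016,-w,.124]]),[[575,69],[540,71],[582,543],[553,543],[588,518],[548,518]],"thin")
s=fit(L([[-.05,.067,.04],[-.05,-.067,.04],[.05,.067,.04]]),[[740,38],[42,72],[745,545]],"stand")
R=Rt.from_euler('z',a[2]);c=R.apply([-.005,0,0])+[a[0],a[1],.115]
print(c,delta(c,gripR(R)))
```

```text
thick [ 0.5205 -0.3066  0.2868] [ 0.1 -0.5 -0.5 -0.3 -0.5  0.2 -0.6  0.4  0.1 -0.1  1.1  0.2]
thin [ 0.4982 -0.2464  0.2685] [-0.2 -0.1  0.1 -0.4  0.1  0.3 -0.3  0.4  0.1 -0.1  0.1  0. ]
stand [ 0.5081 -0.2765  0.2781] [ 0.5  0.2 -0.6 -0.   0.1 -0.1]
[ 0.51574126 -0.3080067   0.115     ] [ 0.0004  0.     -0.012   0.0389 -0.21    0.3955]
```

Call:
carry_out([
  [0,0,-0.012,0.039,-0.21,0.1,-0.2],
  [0,0,-0.012,0.039,-0.21,0.15,-0.2],
  [0,0,-0.012,0.039,-0.21,0.3,-0.2],
  [0,0,-0.012,0.039,-0.21,0.4,-0.2],
  [0,0,-0.012,0.039,-0.21,0.5,-0.2],
])

```text
t: 7.15
tool_pos: [0.5168, -0.3067, 0.0841]
tool_rot: [-0.453, 3.107, -0.001]
contact_force: [0.6, 0.5, 0.4]
opening: 0.0511
grip_force: 0.0
```

Call:
carry_out([
  [0,0,0,0,0,0,-0.2],
  [0,0,0,0,0,0,1],
  [0,0,0,0,0,0,1],
  [0,0,0,0,0,0,1],
  [0,0,0,0,0,0,1],
], force=30)

```text
t: 7.65
tool_pos: [0.5181, -0.3088, 0.0887]
tool_rot: [-0.449, 3.103, -0.005]
contact_force: [1.4, 3.1, 6.3]
opening: 0.018
grip_force: 35.3
```

Run:
```python
from h import *
o=get_obs();print(o)
```

```text
{'t': 7.65, 'q': array([-6.61706137e-01,  1.25283236e-01,  1.78415927e+00,  2.14691642e-03,
        1.22592095e+00, -2.52073676e+00]), 'dq': array([-1.35982660e-03,  4.16707406e-04,  3.15245326e-05,  2.38712561e-03,
        7.84295091e-04,  6.47034487e-04]), 'effort': array([ -1.84360363, -35.96744299, -31.50820971,  -0.84222537,
        -0.61948484,  -0.05301719]), 'tool_pos': array([ 0.51811651, -0.30876563,  0.0886841 ]), 'tool_rot': array([-0.44924557,  3.10346895, -0.00484949]), 'contact_force': array([1.42977299, 3.093495  , 6.34276592]), 'wrist_torque': array([ 0.73063146, -0.02134807, -0.05095998]), 'grip_force': 35.250099152326584, 'opening': 0.01797809981093837}
```

Call:
carry_out([
  [0,0,0,0,0,-0.02,1],
  [0,0,0,0,0,-0.15,1],
  [0,0,0,0,0,-0.3,1],
  [0,0,0,0,0,-0.45,1],
  [0,0,0,0,0,-0.6,1],
], force=60)

```text
t: 8.15
tool_pos: [0.5155, -0.3086, 0.2678]
tool_rot: [-0.449, 3.107, -0.004]
contact_force: [0.4, -0.6, -0.5]
opening: 0.0171
grip_force: 59.0
```

Call:
carry_out([
  [0,0,0,0,0,0,1],
  [0,0,0,0,0,0,1],
])

```text
t: 8.35
tool_pos: [0.5165, -0.3091, 0.268]
tool_rot: [-0.449, 3.105, -0.007]
contact_force: [-0.3, -0.3, -2.5]
opening: 0.0174
grip_force: 59.3
```

Run:
```python
from h import *
c=slot(P0,YAW)(np.array([-.003,0,.0747+.07]));o=get_obs()
print(o["tool_pos"],o["opening"],o["contact_force"],c,delta(c,gripR(slotR(YAW))))
```

```text
[ 0.51645181 -0.30909792  0.26796514] 0.01742801584537545 [-0.30059058 -0.27333547 -2.49351906] [0.55455236 0.15554375 0.17827488] [ 0.0165 -0.1367  0.0817 -0.5594  1.4509  0.2935]
```

Call:
carry_out([
  [0.008,-0.068,0.04,-0.28,0.75,0,1],
  [0.008,-0.068,0.04,-0.28,0.75,0,1],
  [0.008,-0.068,0.04,-0.28,0.75,0,1],
  [0.008,-0.068,0.04,-0.28,0.75,0,1],
  [0.008,-0.068,0.04,-0.28,0.75,0,1],
])

```text
t: 8.85
tool_pos: [0.5312, -0.0664, 0.2625]
tool_rot: [-0.236, 2.919, 0.009]
contact_force: [1.4, -0.5, -1.1]
opening: 0.017
grip_force: 59.0
```

Call:
carry_out([
  [0,0,0,0,0,0,1],
  [0,0,0,0,0,0,1],
])

```text
t: 9.05
tool_pos: [0.5319, -0.068, 0.2632]
tool_rot: [-0.239, 2.918, 0.007]
contact_force: [-0.1, 0.1, -0.6]
opening: 0.0172
grip_force: 59.5
```

Run:
```python
from h import *
c=slot(P0,YAW)(np.array([-.003,0,.0747+.12]));o=get_obs()
print(o["tool_pos"],o["opening"],o["contact_force"],c,delta(c,gripR(slotR(YAW))))
```

```text
[ 0.53188331 -0.0680167   0.26324287] 0.017176262116929922 [-0.07477163  0.07681677 -0.60050184] [0.53342944 0.15496272 0.22359027] [ 0.01   -0.0706  0.0419 -0.0961  0.7343  0.1468]
```

Call:
carry_out([
  [0.01,-0.071,0.042,-0.1,0.734,0.0,1],
  [0.01,-0.071,0.042,-0.1,0.734,0.0,1],
  [0.01,-0.071,0.042,-0.1,0.734,0.0,1],
  [0.01,-0.071,0.042,-0.1,0.734,0.14,1],
  [0.01,-0.071,0.042,-0.1,0.734,0.147,1],
])

```text
t: 9.55
tool_pos: [0.5358, 0.1552, 0.2246]
tool_rot: [-0.034, 2.701, 0.007]
contact_force: [0.5, -1.0, -1.6]
opening: 0.0171
grip_force: 59.7
```

Call:
carry_out([
  [0,0,0,0,0,0,1],
  [0,0,0,0,0,0,1],
])

```text
t: 9.75
tool_pos: [0.5358, 0.1534, 0.2242]
tool_rot: [-0.034, 2.704, 0.005]
contact_force: [0.8, 0.5, -0.9]
opening: 0.0173
grip_force: 59.8
```

```bash
cat >> h.py <<'E'
def tgt(x,y,z):
    o=get_obs();R=slotR(YAW);RR=gripR(R)
    print("tcp slot mm",(R.inv().apply(o["tool_pos"]-P0)*1e3).round(1),"F",R.inv().apply(o["contact_force"]).round(1),"open",round(o["opening"],4),"t",o["t"])
    print(delta(slot(P0,YAW)(np.array([x,y,z])),RR))
E
python3 - <<'E'
from h import *
tgt(-.003,0,.0747+.045)
d=get_image("wrist");np.savez("w4.npz",**d)
s=get_image("side");np.savez("s4.npz",**s)
a=cv2.resize(d["img"][60:260,80:400],(800,500));b=cv2.resize(s["img"][130:230,200:360],(800,500))
cv2.imwrite("pics/w4.png",cv2.resize(np.vstack([a,b]),(480,600)))
cv2.imwrite("pics/w4f.png",cv2.resize(d["img"],(768,576),interpolation=cv2.INTER_CUBIC))
E
```

```text
tcp slot mm [ -0.7  -1.7 194.2] F [ 0.4  0.5 -1.2] open 0.0173 t 9.75
[-0.0008  0.0004 -0.0006  0.0081  0.0062  0.2484]
```

View pics/w4f.png

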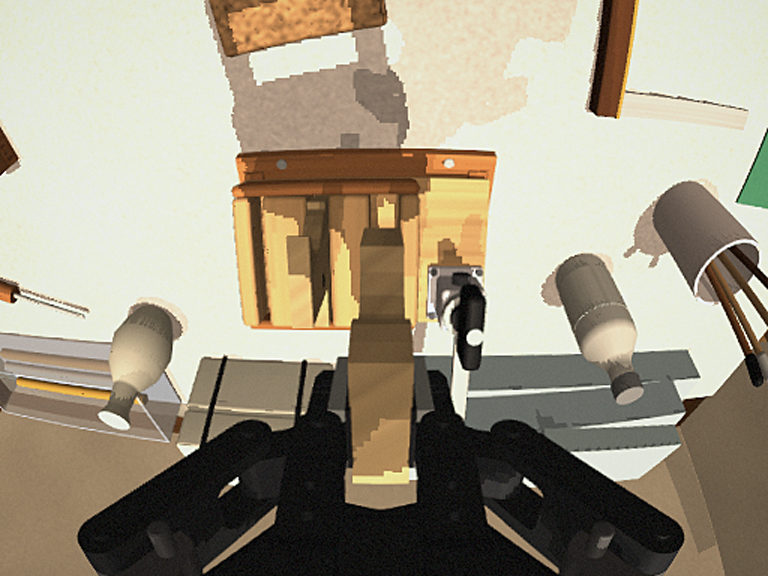

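Run:
```python
from h import *
d=dict(np.load("w4.npz"));o=get_obs()
R=slotR(YAW);tc=R.inv().apply(o["tool_pos"]-P0)
off=tc-np.array([-.003,0,.0747])
P=np.array([[-.045,s*.009,z] for z in(0,.041) for s in(-1,1)])+off
print((proj(d,slot(P0,YAW)(P),True)*1.5).round())
Q=np.array([[-.049,-.01025,.035],[-.049,.01025,.035],[-.049,-.01025,0],[-.049,.01025,0],[.032,.056,.086]])
print((proj(d,slot(P0,YAW)(Q),True)*1.5).round())
cv2.imwrite("pics/w4c.png",cv2.resize(d["img"][115:245,145:335],(760,520),interpolation=cv2.INTER_CUBIC))
```

```text
[[362. 230.]
 [399. 230.]
 [358. 250.]
 [402. 250.]]
[[369. 194.]
 [399. 194.]
 [370. 189.]
 [397. 189.]
 [474. 335.]]
```

View pics/w4c.png

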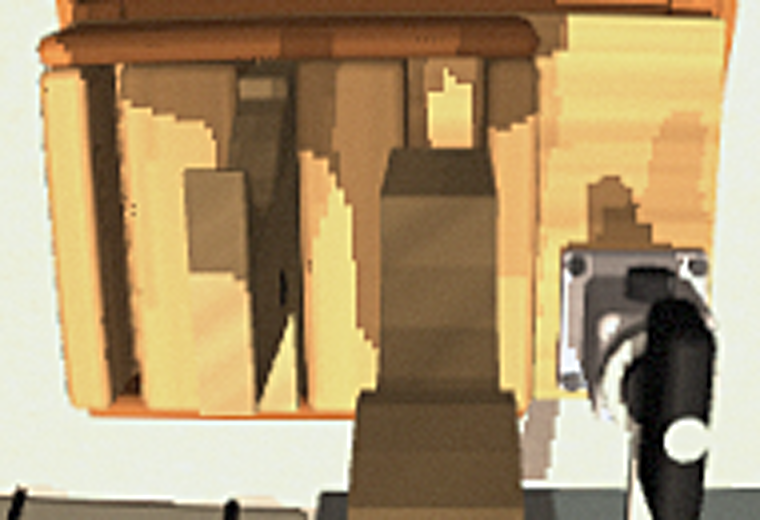

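Call:
carry_out([
  [0,0,0,0.008,0.006,0.05,1],
  [0,0,0,0.008,0.006,0.12,1],
  [0,0,0,0.008,0.006,0.2,1],
  [0,0,0,0.008,0.006,0.25,1],
  [0,0,0,0.008,0.006,0.25,1],
])

```text
t: 10.35
tool_pos: [0.5657, 0.1547, 0.1554]
tool_rot: [-0.03, 2.704, 0.005]
contact_force: [-0.3, 0.4, -1.7]
opening: 0.0171
grip_force: 59.9
```

```bash
python3 -c "
from h import *
tgt(-.003,0,.0747)"
```

```text
tcp slot mm [ -2.6  -1.1 119.3] F [-1.   0.4 -1.4] open 0.0171 t 10.35
[-0.001   0.0004 -0.0014  0.0015  0.0042  0.1486]
```

Call:
carry_out([
  [-0.001,0,-0.001,0.001,0.004,0.0,1],
  [-0.001,0,-0.001,0.001,0.004,0.03,1],
  [-0.001,0,-0.001,0.001,0.004,0.06,1],
  [-0.001,0,-0.001,0.001,0.004,0.09,1],
  [-0.001,0,-0.001,0.001,0.004,0.09,1],
])

```text
t: 10.85
tool_pos: [0.577, 0.1576, 0.1312]
tool_rot: [-0.039, 2.702, 0.009]
contact_force: [2.0, -4.0, -2.0]
opening: 0.0172
grip_force: 59.9
```

```bash
python3 -c "
from h import *
tgt(-.003,0,.0747)"
```

```text
tcp slot mm [-2.5  1.5 92.5] F [ 0.9 -4.  -2.6] open 0.0172 t 10.85
[ 0.0002  0.001   0.0004  0.0018 -0.005   0.0594]
```

Call:
carry_out([
  [0,0.001,0,0.001,-0.003,0.02,1],
  [0,0.001,0,0.001,-0.003,0.04,1],
  [0,0.001,0,0.001,-0.003,0.05,1],
  [0,0.001,0,0.001,-0.003,0.06,1],
  [0,0.001,0,0.001,-0.003,0.06,1],
])

```text
t: 11.35
tool_pos: [0.5841, 0.1578, 0.1168]
tool_rot: [-0.04, 2.705, 0.01]
contact_force: [-8.2, -4.3, 6.7]
opening: 0.0172
grip_force: 61.7
```

```bash
python3 -c "
from h import *
tgt(-.003,0,.0747)"
```

```text
tcp slot mm [-2.1  1.4 76.5] F [-4.7 -4.1  9.6] open 0.0172 t 11.35
[ 0.0005 -0.0001  0.0005  0.0029 -0.0047  0.006 ]
```

Call:
carry_out([
  [0,0,0,0.001,-0.004,0.005,1],
  [0,0,0,0.001,-0.004,0.01,1],
  [0,0,0,0.001,-0.004,0.01,1],
])

```text
t: 11.65
tool_pos: [0.5843, 0.1579, 0.1168]
tool_rot: [-0.04, 2.707, 0.013]
contact_force: [-31.4, -2.9, 26.7]
opening: 0.0174
grip_force: 66.1
```

```bash
python3 -c "
from h import *
tgt(-.003,0,.0747)"
```

```text
tcp slot mm [-1.9  1.6 76.3] F [-17.2  -2.   37.5] open 0.0174 t 11.65
[ 0.0011 -0.0007  0.0005  0.0035 -0.0052  0.0055]
```

Call:
carry_out([
  [0,0,0,0,0,-0.007,1],
  [0,0,0,0,0,-0.007,0.25],
  [0,0,0,0,0,-0.007,0.25],
  [0,0,0,0,0,-0.007,0.25],
  [0,0,0,0,0,-0.007,0.25],
])

```text
t: 12.15
tool_pos: [0.5847, 0.1566, 0.1151]
tool_rot: [-0.039, 2.704, 0.011]
contact_force: [-0.5, -0.0, 0.6]
opening: 0.032
grip_force: 0.0
```

Call:
carry_out([
  [0,0,0,0,0,-0.05,0.25],
  [0,0,0,0,0,-0.2,0.25],
  [0,0,0,0,0,-0.35,0.25],
  [0,0,0,0,0,-0.4,0.25],
  [0,0,0,0,0,-0.4,0.25],
])

```text
t: 12.65
tool_pos: [0.5352, 0.1553, 0.2284]
tool_rot: [-0.039, 2.696, 0.013]
contact_force: [0.7, -0.6, -0.0]
opening: 0.0319
grip_force: 0.0
```

Run:
```python
from h import *
tgt(-.003,0,.0747)
d=get_image("wrist");np.savez("w5.npz",**d)
s=slot(P0,YAW)
for z in(.041,):
  print((proj(d,s(np.array([[x,y,z] for x in(-.045,.045) for y in(-.009,.009)])),True)).round(1).tolist())
print(proj(d,s(np.array([[.016,-.009,.11],[.016,.009,.11],[.032,.056,.086]])),True).round(1).tolist())
cv2.imwrite("pics/w5.png",cv2.resize(d["img"][100:230,120:310],(760,520),interpolation=cv2.INTER_CUBIC))
```

```text
tcp slot mm [  0.6   0.3 198.3] F [ 0.6 -0.6 -0.3] open 0.0319 t 12.65
[ 1.100e-03  2.800e-03  3.000e-04  1.560e-02 -2.200e-03  4.119e-01]
[[244.3, 131.1], [262.3, 131.1], [245.0, 213.9], [261.5, 213.8]]
[[242.8, 214.5], [264.2, 214.5], [312.5, 219.6]]
```

View pics/w5.png

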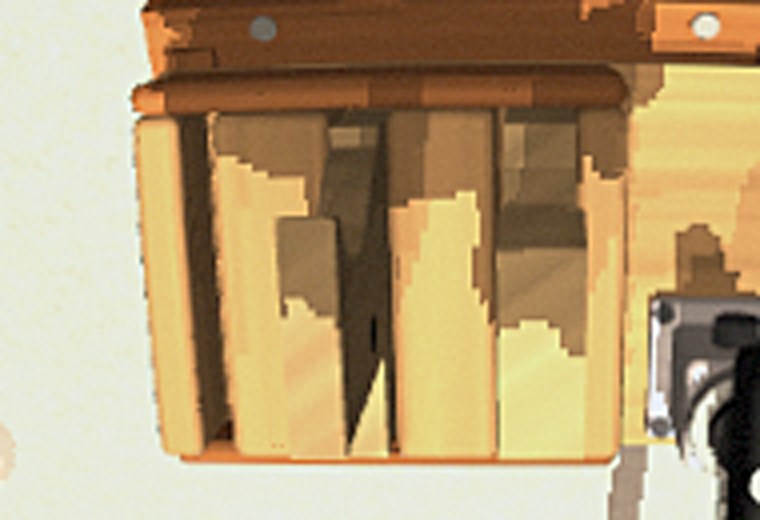

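Run:
```python
from h import *
d=dict(np.load("w5.npz"));s=slot(P0,YAW)
print("mid",proj(d,s(np.array([[.016,-.052,.11],[.016,-.04,.11]])),True).round(1).tolist(),"obs 190.7 206.7 @214.2")
print("thin",proj(d,s(np.array([[x,-.09+q,z] for x in(-.04,0,.045) for z,q in((.034,-.00425),(.034,.00425),(.034,.0078),(.034,-.0078))])),True).round(1).tolist())
g=cv2.cvtColor(d["img"],cv2.COLOR_BGR2GRAY)
for r in(135,175,205):print(r,g[r,150:190].tolist())
# go to stand: thin
a=[.4982,-.2464,.2685];R=Rt.from_euler('z',a[2]);c=R.apply([-.005,0,0])+[a[0],a[1],.26]
print(c,delta(c,gripR(R)))
```

```text
mid [[192.5, 214.3], [206.3, 214.4]] obs 190.7 206.7 @214.2
thin [[164.5, 136.7], [172.1, 136.4], [175.3, 136.3], [161.4, 136.9], [167.1, 172.9], [174.5, 172.8], [177.6, 172.8], [164.1, 173.0], [170.7, 211.0], [177.8, 211.0], [180.8, 211.1], [167.8, 210.9]]
135 [232, 233, 237, 204, 156, 202, 203, 204, 202, 203, 202, 205, 197, 190, 139, 58, 56, 61, 53, 54, 55, 46, 158, 109, 117, 128, 123, 115, 122, 116, 119, 117, 120, 121, 123, 121, 117, 115, 117, 120]
175 [229, 231, 231, 232, 233, 235, 232, 186, 197, 202, 201, 203, 201, 201, 208, 194, 179, 129, 61, 65, 67, 55, 55, 59, 50, 148, 185, 195, 198, 195, 197, 202, 206, 204, 203, 199, 201, 201, 203, 199]
205 [230, 233, 233, 232, 232, 233, 232, 233, 239, 215, 184, 200, 200, 200, 200, 202, 203, 205, 192, 176, 110, 67, 68, 61, 58, 66, 56, 42, 117, 197, 203, 206, 206, 207, 209, 206, 204, 202, 204, 202]
[ 0.49337915 -0.24772643  0.26      ] [-0.0162  0.1397 -0.075   0.1093 -1.3375 -0.1816]
```

Call:
carry_out([
  [-0.008,0.07,-0.037,0.06,-0.75,-0.15,-0.2],
  [-0.008,0.07,-0.037,0.06,-0.75,-0.15,-0.2],
  [-0.008,0.07,-0.037,0.06,-0.75,-0.15,-0.2],
  [-0.008,0.07,-0.037,0.06,-0.75,-0.15,-0.2],
  [-0.008,0.07,-0.037,0.06,-0.75,-0.15,-0.2],
])

```text
t: 13.2
tool_pos: [0.5044, -0.0741, 0.2548]
tool_rot: [-0.213, 2.92, 0.006]
contact_force: [-0.2, 0.4, -0.3]
opening: 0.0513
grip_force: 0.0
```

Call:
carry_out([
  [0,0,0,0,0,0,-0.2],
  [0,0,0,0,0,0,-0.2],
])

```text
t: 13.4
tool_pos: [0.5047, -0.0716, 0.2546]
tool_rot: [-0.214, 2.919, 0.008]
contact_force: [0.5, 0.8, -0.2]
opening: 0.0511
grip_force: 0.0
```

Run:
```python
from h import *
a=[.4982,-.2464,.2685];R=Rt.from_euler('z',a[2]);c=R.apply([-.005,0,0])+[a[0],a[1],.20]
print(get_obs()["tool_pos"],c,delta(c,gripR(R)))
```

```text
[ 0.50469224 -0.07158918  0.25464634] [ 0.49337915 -0.24772643  0.2       ] [-0.0074  0.0679 -0.0387  0.1596 -0.5736  0.1577]
```

Call:
carry_out([
  [-0.007,0.068,-0.039,0.16,-0.574,0.158,-0.2],
  [-0.007,0.068,-0.039,0.16,-0.574,0.158,-0.2],
  [-0.007,0.068,-0.039,0.16,-0.574,0.158,-0.2],
  [-0.007,0.068,-0.039,0.16,-0.574,0.158,-0.2],
  [-0.007,0.068,-0.039,0.16,-0.574,0.158,-0.2],
])

```text
t: 13.9
tool_pos: [0.4932, -0.2485, 0.1983]
tool_rot: [0.421, -3.111, -0.0]
contact_force: [-0.3, 0.4, 0.0]
opening: 0.0517
grip_force: 0.0
```

Call:
carry_out([
  [0,0,0,0,0,0,-0.2],
  [0,0,0,0,0,0,-0.2],
])

```text
t: 14.1
tool_pos: [0.4947, -0.2459, 0.2022]
tool_rot: [-0.428, 3.11, -0.004]
contact_force: [-0.7, -0.9, -0.2]
opening: 0.0511
grip_force: 0.0
```

Run:
```python
from h import *
a=[.4982,-.2464,.2685];R=Rt.from_euler('z',a[2]);c=R.apply([-.005,0,0])+[a[0],a[1],.083]
print(get_obs()["tool_pos"],c,delta(c,gripR(R)))
```

```text
[ 0.49474827 -0.24586086  0.20215187] [ 0.49337915 -0.24772643  0.083     ] [-0.001   0.0007  0.0016  0.007  -0.0036  0.3972]
```

Call:
carry_out([
  [0,0,0,0.006,-0.004,0.1,-0.2],
  [0,0,0,0.006,-0.004,0.2,-0.2],
  [0,0,0,0.006,-0.004,0.3,-0.2],
  [0,0,0,0.006,-0.004,0.395,-0.2],
  [0,0,0,0.006,-0.004,0.395,-0.2],
])

```text
t: 14.6
tool_pos: [0.491, -0.246, 0.0798]
tool_rot: [0.428, -3.109, -0.003]
contact_force: [-0.7, 0.6, -0.9]
opening: 0.0513
grip_force: 0.0
```

Call:
carry_out([
  [0,0,0,0,0,0,1],
  [0,0,0,0,0,0,1],
  [0,0,0,0,0,0,1],
  [0,0,0,0,0,0,1],
  [0,0,0,0,0,0,1],
], force=30)

```text
t: 15.1
tool_pos: [0.4946, -0.2502, 0.0863]
tool_rot: [-0.424, 3.107, -0.009]
contact_force: [0.1, 1.7, 5.1]
opening: 0.0055
grip_force: 33.8
```

Run:
```python
from h import *
a=[.4982,-.2464,.2685];R=Rt.from_euler('z',a[2]);o=get_obs()
print(R.inv().apply(o["tool_pos"]-[a[0],a[1],.014]),o["contact_force"],o["opening"])
```

```text
[-0.00445362 -0.00272788  0.07230443] [0.08653645 1.72756421 5.08329539] 0.005537322178377573
```

Call:
carry_out([
  [0,0,0,0,0,-0.02,1],
  [0,0,0,0,0,-0.15,1],
  [0,0,0,0,0,-0.3,1],
  [0,0,0,0,0,-0.45,1],
  [0,0,0,0,0,-0.63,1],
], force=50)

```text
t: 15.6
tool_pos: [0.4918, -0.2486, 0.2699]
tool_rot: [-0.424, 3.111, -0.004]
contact_force: [-0.3, -0.5, -1.5]
opening: 0.0053
grip_force: 50.6
```

Call:
carry_out([
  [0,0,0,0,0,0,1],
  [0,0,0,0,0,0,1],
])

```text
t: 15.8
tool_pos: [0.4932, -0.2495, 0.2712]
tool_rot: [-0.424, 3.107, -0.01]
contact_force: [0.0, 0.2, -0.1]
opening: 0.0057
grip_force: 50.7
```

```bash
python3 -c "
from h import *
tgt(-.0045,-.090,.0723+.12)"
```

```text
tcp slot mm [ -29.4 -403.2  259.5] F [-0.   0.2 -0.1] open 0.0057 t 15.8
[ 0.015  -0.1364  0.0768 -0.4161  0.9732  0.1632]
```

Call:
carry_out([
  [0.008,-0.068,0.038,-0.22,0.5,0,1],
  [0.008,-0.068,0.038,-0.22,0.5,0,1],
  [0.008,-0.068,0.038,-0.22,0.5,0,1],
  [0.008,-0.068,0.038,-0.22,0.5,0,1],
  [0.008,-0.068,0.038,-0.22,0.5,0,1],
])

```text
t: 16.3
tool_pos: [0.5152, -0.0848, 0.2663]
tool_rot: [-0.227, 2.918, 0.003]
contact_force: [-0.3, -0.7, -0.9]
opening: 0.0054
grip_force: 50.7
```

Call:
carry_out([
  [0,0,0,0,0,0,1],
  [0,0,0,0,0,0,1],
])

```text
t: 16.5
tool_pos: [0.5159, -0.0879, 0.2677]
tool_rot: [-0.22, 2.917, 0.001]
contact_force: [-0.4, 0.0, -0.1]
opening: 0.0056
grip_force: 50.7
```

```bash
python3 -c "
from h import *
tgt(-.0045,-.090,.0723+.10)"
```

```text
tcp slot mm [  -6.3 -242.3  245. ] F [-0.4  0.1  0.1] open 0.0056 t 16.5
[ 0.0077 -0.0697  0.0382 -0.1197  0.4943  0.2406]
```

Call:
carry_out([
  [0.008,-0.07,0.038,-0.12,0.494,0.05,1],
  [0.008,-0.07,0.038,-0.12,0.494,0.1,1],
  [0.008,-0.07,0.038,-0.12,0.494,0.15,1],
  [0.008,-0.07,0.038,-0.12,0.494,0.24,1],
  [0.008,-0.07,0.038,-0.12,0.494,0.24,1],
])

```text
t: 17.0
tool_pos: [0.5416, 0.0671, 0.1976]
tool_rot: [-0.042, 2.713, 0.008]
contact_force: [-0.6, -0.4, -1.4]
opening: 0.0055
grip_force: 50.7
```

Call:
carry_out([
  [0,0,0,0,0,0,1],
  [0,0,0,0,0,0,1],
])

```text
t: 17.2
tool_pos: [0.5452, 0.0648, 0.2057]
tool_rot: [-0.037, 2.7, 0.006]
contact_force: [1.6, -1.0, -0.6]
opening: 0.0052
grip_force: 50.7
```

Run:
```python
from h import *
for i in range(3):
    tgt(-.0045,-.090,.0723+.045);d=get_image("wrist")
np.savez("w6.npz",**d)
o=get_obs();R=slotR(YAW);off=R.inv().apply(o["tool_pos"]-P0)-np.array([-.0045,0,.0723]);s=slot(P0,YAW)
P=np.array([[-.045,q*.003,z] for z in(0,.041) for q in(-1,1)])+off
print(proj(d,s(P),True).round(1).tolist())
u,v=proj(d,s(P),True).mean(0).astype(int)
g=cv2.cvtColor(d["img"],cv2.COLOR_BGR2GRAY)
for r in range(v-22,v+14,3):print(r,u-18,g[r,u-18:u+18].tolist())
```

```text
tcp slot mm [ -2.1 -90.4 174.5] F [ 1.2 -1.  -1.2] open 0.0052 t 17.2
[-5.000e-04  1.500e-03  1.000e-04  8.800e-03  1.800e-03  1.907e-01]
tcp slot mm [ -1.9 -90.4 174.8] F [-0.2  0.2 -0.4] open 0.0055 t 17.25
[-0.0005  0.0017  0.      0.0096  0.0017  0.1915]
tcp slot mm [ -2.  -90.3 174.8] F [-0.3 -0.1 -1.6] open 0.0057 t 17.3
[-0.0005  0.0017  0.      0.0094  0.0014  0.1916]
[[250.6, 152.6], [258.8, 152.6], [249.9, 166.0], [259.9, 166.0]]
137 236 [65, 111, 119, 131, 135, 131, 130, 131, 129, 130, 132, 130, 118, 114, 44, 102, 208, 207, 87, 96, 129, 126, 126, 62, 91, 117, 126, 101, 97, 97, 96, 92, 91, 94, 93, 97]
140 236 [67, 107, 118, 130, 129, 129, 128, 130, 130, 127, 131, 131, 116, 114, 43, 93, 198, 189, 191, 197, 123, 124, 127, 64, 94, 118, 126, 97, 98, 100, 96, 95, 94, 94, 93, 97]
143 236 [69, 108, 118, 129, 134, 132, 127, 130, 130, 126, 131, 129, 119, 113, 41, 114, 189, 180, 181, 184, 112, 123, 124, 66, 97, 118, 123, 98, 99, 95, 95, 90, 91, 92, 94, 96]
146 236 [71, 114, 117, 128, 131, 127, 129, 131, 131, 127, 133, 131, 117, 114, 48, 189, 176, 173, 176, 202, 103, 115, 118, 61, 100
[... 782 characters left out ...]
7, 128, 130, 129, 128, 128, 130, 130, 133, 122, 67, 64, 67, 65, 68, 73, 68, 67, 64, 87, 47, 161, 185, 201, 185, 182, 182, 185, 186, 190, 188, 186, 184]
164 236 [81, 90, 118, 126, 129, 129, 127, 129, 128, 129, 130, 134, 123, 63, 66, 66, 69, 69, 67, 69, 69, 71, 74, 54, 164, 184, 188, 188, 182, 180, 182, 187, 193, 189, 186, 184]
167 236 [74, 90, 115, 122, 135, 133, 130, 132, 133, 125, 130, 135, 117, 108, 106, 106, 111, 103, 108, 110, 106, 105, 110, 52, 168, 189, 178, 187, 181, 182, 186, 186, 188, 186, 184, 185]
170 236 [67, 128, 113, 126, 132, 131, 128, 130, 127, 128, 131, 130, 118, 109, 107, 106, 106, 109, 107, 105, 110, 109, 104, 51, 173, 188, 178, 186, 184, 181, 186, 185, 189, 187, 188, 185]
```

Call:
carry_out([
  [0,0.001,0,0.008,0.004,0.05,1],
  [0,0.001,0,0.008,0.004,0.1,1],
  [0,0.001,0,0.008,0.004,0.15,1],
  [0,0.001,0,0.008,0.004,0.2,1],
  [0,0.001,0,0.008,0.004,0.2,1],
])

```text
t: 17.85
tool_pos: [0.5661, 0.0679, 0.1448]
tool_rot: [-0.039, 2.711, 0.007]
contact_force: [0.5, 0.9, -1.6]
opening: 0.0054
grip_force: 50.7
```

Run:
```python
from h import *
d=get_image("wrist");np.savez("w7.npz",**d)
tgt(-.0045,-.090,.0723)
o=get_obs();R=slotR(YAW);off=R.inv().apply(o["tool_pos"]-P0)-np.array([-.0045,0,.0723]);s=slot(P0,YAW)
P=np.array([[-.045,q*.003,z] for z in(0,.041) for q in(-1,1)])+off
print(proj(d,s(P),True).round(1).tolist())
u,v=proj(d,s(P),True).mean(0).astype(int)
g=cv2.cvtColor(d["img"],cv2.COLOR_BGR2GRAY)
for r in range(v-14,v+8,2):print(r,u-12,g[r,u-12:u+12].tolist())
```

```text
tcp slot mm [ -7.8 -87.8 111.7] F [ 0.4  0.1 -1.3] open 0.0057 t 17.9
[-1.000e-04 -1.400e-03  5.000e-04 -1.160e-02 -7.200e-03  1.311e-01]
[[250.4, 155.7], [258.6, 155.7], [249.7, 168.9], [259.7, 168.9]]
148 242 [82, 84, 85, 82, 81, 84, 80, 82, 87, 83, 83, 82, 85, 81, 85, 82, 82, 87, 82, 83, 87, 84, 83, 85]
150 242 [76, 79, 82, 80, 81, 81, 79, 84, 80, 80, 80, 86, 84, 82, 83, 81, 82, 81, 85, 81, 82, 78, 83, 81]
152 242 [100, 105, 101, 101, 101, 102, 101, 76, 68, 74, 75, 73, 73, 72, 73, 77, 69, 78, 75, 76, 74, 70, 76, 71]
154 242 [81, 70, 69, 54, 45, 91, 103, 99, 77, 79, 78, 80, 81, 86, 78, 69, 60, 62, 63, 71, 84, 80, 79, 84]
156 242 [110, 104, 104, 67, 51, 89, 108, 96, 67, 70, 68, 69, 73, 71, 70, 69, 61, 85, 94, 95, 99, 101, 99, 95]
158 242 [132, 121, 114, 95, 45, 93, 109, 86, 67, 69, 70, 71, 74, 72, 71, 69, 70, 90, 98, 100, 108, 102, 104, 98]
160 242 [131, 122, 120, 93, 47, 76, 103, 77, 68, 70, 70, 67, 74, 73, 75, 70, 74, 95, 95, 101, 108, 105, 105, 104]
162 242 [132, 122, 118, 96, 47, 77, 104, 77, 72, 71, 73, 72, 70, 72, 78, 70, 72, 94, 94, 102, 106, 103, 103, 100]
164 242 [131, 126, 122, 94, 48, 74, 105, 69, 68, 70, 69, 69, 71, 72, 71, 68, 70, 94, 98, 103, 109, 104, 103, 103]
166 242 [133, 126, 116, 93, 51, 74, 99, 87, 93, 95, 90, 92, 92, 95, 88, 93, 88, 88, 98, 101, 105, 104, 102, 98]
168 242 [129, 124, 119, 102, 53, 74, 98, 116, 116, 113, 111, 113, 115, 115, 116, 115, 115, 90, 94, 105, 104, 108, 103, 101]
```

Call:
carry_out([
  [0,0,0,-0.005,-0.004,0,1],
  [0,0,0,-0.005,-0.004,0,1],
  [0,0,0,-0.005,-0.004,0,1],
])

```text
t: 18.2
tool_pos: [0.5693, 0.067, 0.1502]
tool_rot: [-0.04, 2.704, 0.007]
contact_force: [-0.7, -0.1, -0.4]
opening: 0.0055
grip_force: 50.7
```

Run:
```python
from h import *
d=get_image("wrist");np.savez("w7.npz",**d)
tgt(-.0045,-.090,.0723)
s=slot(P0,YAW)
print(proj(d,s(np.array([[-.045,-.09+q*.00425,.032] for q in(-1,1)])),True).round(1).tolist())
g=cv2.cvtColor(d["img"],cv2.COLOR_BGR2GRAY)
for r in range(153,166,2):print(r,240,g[r,240:266].tolist())
```

```text
tcp slot mm [ -4.  -88.9 113.9] F [-0.5 -0.5 -0.8] open 0.0052 t 18.25
[-1.000e-04  2.000e-04  6.000e-04  1.800e-03 -3.500e-03  1.386e-01]
[[247.5, 150.0], [258.6, 150.0]]
153 240 [135, 137, 131, 139, 130, 119, 115, 64, 56, 100, 94, 92, 95, 91, 97, 119, 123, 93, 84, 54, 90, 98, 99, 104, 104, 104]
155 240 [134, 134, 136, 138, 128, 123, 112, 71, 63, 101, 67, 68, 69, 68, 65, 70, 74, 70, 80, 57, 87, 91, 97, 105, 105, 103]
157 240 [136, 134, 133, 142, 127, 124, 116, 66, 63, 93, 72, 69, 71, 67, 69, 72, 68, 73, 81, 62, 89, 93, 98, 105, 107, 101]
159 240 [135, 133, 138, 140, 126, 119, 119, 74, 60, 91, 68, 70, 72, 73, 75, 71, 72, 72, 84, 55, 89, 89, 99, 107, 103, 104]
161 240 [133, 134, 139, 135, 129, 118, 115, 75, 63, 77, 62, 70, 74, 74, 71, 71, 72, 70, 72, 59, 90, 97, 96, 107, 102, 105]
163 240 [136, 137, 135, 137, 129, 120, 117, 79, 61, 83, 65, 68, 72, 73, 70, 72, 67, 70, 67, 59, 88, 92, 98, 104, 102, 102]
165 240 [134, 135, 136, 142, 128, 120, 118, 81, 61, 68, 67, 65, 70, 66, 65, 66, 70, 65, 70, 61, 87, 93, 98, 105, 107, 101]
```

Call:
carry_out([
  [0,0,0,0.001,-0.002,0.02,1],
  [0,0,0,0.001,-0.002,0.045,1],
  [0,0,0,0.001,-0.002,0.07,1],
  [0,0,0,0.001,-0.002,0.09,1],
  [0,0,0,0.001,-0.002,0.09,1],
])

```text
t: 18.75
tool_pos: [0.5793, 0.0667, 0.1225]
tool_rot: [-0.04, 2.709, 0.007]
contact_force: [-1.0, 0.6, -0.2]
opening: 0.0052
grip_force: 50.7
```

```bash
python3 -c "
from h import *
tgt(-.0045,-.090,.0723)"
```

```text
tcp slot mm [ -6.4 -89.5  84.7] F [-1.   0.7  0.2] open 0.0052 t 18.75
[-0.     -0.0012  0.0006 -0.0065 -0.0018  0.0414]
```

Call:
carry_out([
  [0,0,0,-0.003,0,0.01,1],
  [0,0,0,-0.003,0,0.02,1],
  [0,0,0,-0.003,0,0.03,1],
  [0,0,0,-0.003,0,0.04,1],
  [0,0,0,-0.003,0,0.04,1],
])

```text
t: 19.25
tool_pos: [0.5861, 0.0669, 0.1142]
tool_rot: [-0.04, 2.705, 0.007]
contact_force: [-0.3, -0.3, -0.7]
opening: 0.005
grip_force: 50.9
```

```bash
python3 -c "
from h import *
tgt(-.0045,-.090,.0723)"
```

```text
tcp slot mm [ -3.7 -89.5  74.4] F [-0.5 -0.3 -0.5] open 0.005 t 19.25
[-0.0001 -0.0001  0.0007  0.0027 -0.0018  0.0068]
```

Call:
carry_out([
  [0,0,0,0,0,0.006,1],
  [0,0,0,0,0,0.012,1],
  [0,0,0,0,0,0.012,1],
])

```text
t: 19.55
tool_pos: [0.5866, 0.067, 0.1142]
tool_rot: [-0.042, 2.709, 0.007]
contact_force: [-33.8, -0.9, 31.7]
opening: 0.0052
grip_force: 57.4
```

```bash
python3 -c "
from h import *
tgt(-.0045,-.090,.0723)"
```

```text
tcp slot mm [ -3.3 -89.4  74.2] F [-17.2  -0.   43. ] open 0.0052 t 19.55
[-0.0002 -0.0014  0.001   0.0041 -0.002   0.0063]
```

Call:
carry_out([
  [0,0,0,0,0,-0.009,1],
  [0,0,0,0,0,-0.009,0.35],
  [0,0,0,0,0,-0.009,0.35],
  [0,0,0,0,0,-0.009,0.35],
  [0,0,0,0,0,-0.009,0.35],
])

```text
t: 20.05
tool_pos: [0.586, 0.0669, 0.1124]
tool_rot: [-0.04, 2.707, 0.007]
contact_force: [0.3, -1.2, -0.5]
opening: 0.0277
grip_force: 0.0
```

Call:
carry_out([
  [0,0,0,0,0,-0.05,0.35],
  [0,0,0,0,0,-0.2,0.35],
  [0,0,0,0,0,-0.35,0.35],
  [0,0,0,0,0,-0.45,0.35],
  [0,0,0,0,0,-0.45,0.35],
])

```text
t: 20.55
tool_pos: [0.531, 0.0654, 0.242]
tool_rot: [-0.04, 2.695, 0.007]
contact_force: [0.7, -0.1, 0.7]
opening: 0.0277
grip_force: 0.0
```

Call:
carry_out([
  [0,0,0,0,0,0,0],
  [0,0,0,0,0,0,0],
])

```text
t: 20.75
tool_pos: [0.5286, 0.0654, 0.2332]
tool_rot: [-0.04, 2.709, 0.008]
contact_force: [-0.4, 0.7, -1.5]
opening: 0.0427
grip_force: 0.0
```

Run:
```python
from h import *
d=get_image("wrist");np.savez("w8.npz",**d);s=slot(P0,YAW)
R=slotR(YAW);g=cv2.cvtColor(d["img"],cv2.COLOR_BGR2GRAY)
for n,y,w in(("thin",-.09,.003),("thick",0,.009),("mid",-.046,.006)):
  q=proj(d,s(np.array([[.016,y-w,.11],[.016,y+w,.11],[-.045,y-w,.041],[-.045,y+w,.041],[.045,y-w,.041],[.045,y+w,.041]])),True);print(n,q.round(1).tolist())
  u,v=q[:2].mean(0).astype(int);
  for r in(v-8,v-3):print(r,u-16,g[r,u-16:u+17].tolist())
  print("down col",u,v-15,g[v-15:v+12,u].tolist())
  u,v=q[2:4].mean(0).astype(int);print("foot col",u,v-10,g[v-10:v+10,u].tolist())
k=s(np.array([.032,.056,.200]));print("knob hover",delta(k,gripR(R)),get_obs()["q"][5]); rep(P0,YAW)
```

```text
thin [[250.1, 218.7], [256.9, 218.7], [250.7, 137.9], [256.5, 137.9], [250.8, 218.0], [256.1, 218.0]]
210 237 [246, 89, 173, 195, 199, 194, 194, 197, 195, 201, 198, 185, 144, 74, 223, 211, 206, 207, 208, 211, 160, 143, 181, 198, 199, 202, 200, 201, 201, 197, 199, 194, 195]
215 237 [236, 128, 169, 188, 204, 199, 194, 194, 198, 198, 198, 186, 143, 99, 223, 213, 209, 208, 208, 209, 162, 148, 179, 195, 201, 202, 199, 199, 201, 200, 197, 197, 195]
down col 253 203 [202, 205, 205, 204, 206, 207, 206, 206, 207, 208, 208, 203, 209, 158, 136, 152, 140, 200, 228, 229, 226, 227, 227, 226, 227, 230, 225]
foot col 253 127 [80, 87, 95, 101, 101, 74, 51, 53, 75, 141, 135, 134, 130, 134, 135, 130, 130, 131, 129, 127]
thick [[343.3, 218.0], [361.7, 217.7], [329.8, 139.2], [345.8, 139.8], [324.0, 217.6], [338.9, 217.4]]
209 336 [215, 227, 201, 105, 50, 57, 59, 57, 53, 66, 166, 218, 212, 209, 209, 213, 212, 209, 210, 208, 211, 211, 212, 213, 215, 212, 214, 222, 178, 74, 118, 48, 50]
214 336 [215, 212, 207, 212, 203, 204, 174, 39, 41, 121, 227, 216, 212, 211, 211, 211, 213, 214, 210, 213, 214, 215, 211,
[... 502 characters left out ...]
3, 194, 191, 194, 194, 191, 192, 197, 199, 197, 196, 198, 196, 197, 196, 200]
215 287 [106, 212, 202, 197, 196, 195, 194, 198, 171, 74, 136, 202, 192, 193, 191, 191, 189, 191, 188, 186, 190, 188, 182, 187, 199, 196, 198, 195, 199, 197, 198, 202, 201]
down col 303 203 [196, 196, 197, 194, 192, 187, 189, 191, 191, 191, 194, 195, 189, 190, 188, 190, 137, 174, 237, 229, 227, 225, 226, 223, 227, 226, 226]
foot col 295 128 [124, 146, 167, 172, 174, 137, 45, 56, 50, 48, 87, 104, 101, 111, 111, 78, 60, 61, 63, 69]
knob hover [ 0.     -0.0015  0.0006 -0.1269  0.4845  0.02  ] -1.637081499170759
tcp in slot mm [ -5.8 -89.4 206.2] F [ 0.2 -0.6  0. ] rot [ 0.004  0.004 -1.573] open 0.0426 dq 0.005 t 20.8
```

Call:
carry_out([
  [0,0,0,-0.127,0.485,0.02,0],
  [0,0,0,-0.127,0.485,0.02,0],
  [0,0,0,-0.127,0.485,0.02,0],
  [0,0,0,-0.127,0.485,0.02,0],
  [0,0,0,-0.127,0.485,0.02,0],
])

```text
t: 21.3
tool_pos: [0.5614, 0.213, 0.2433]
tool_rot: [-0.044, 2.71, 0.006]
contact_force: [0.1, -0.9, -0.6]
opening: 0.0426
grip_force: 0.0
```

Call:
carry_out([
  [0,0,0,0,0,0,0],
  [0,0,0,0,0,0,0],
])

```text
t: 21.5
tool_pos: [0.5618, 0.2105, 0.245]
tool_rot: [-0.038, 2.707, 0.006]
contact_force: [1.1, -0.0, -0.5]
opening: 0.0431
grip_force: 0.0
```

```bash
python3 -c "
from h import *
tgt(.0322,.0565,.068)"
```

```text
tcp slot mm [ 33.2  54.8 201.5] F [ 0.8 -0.1 -0.9] open 0.0431 t 21.5
[-4.000e-04 -6.000e-04  2.000e-04  2.300e-03  6.300e-03  4.449e-01]
```

Call:
carry_out([
  [0,0,0,0.002,0.006,0.1,0],
  [0,0,0,0.002,0.006,0.22,0],
  [0,0,0,0.002,0.006,0.34,0],
  [0,0,0,0.002,0.006,0.44,0],
  [0,0,0,0.002,0.006,0.44,0],
])

```text
t: 22.0
tool_pos: [0.6148, 0.2126, 0.1201]
tool_rot: [-0.037, 2.715, 0.003]
contact_force: [-0.9, -0.1, -0.7]
opening: 0.0428
grip_force: 0.0
```

Call:
carry_out([
  [0,0,0,0,0,0,0.1],
  [0,0,0,0,0,0,0.1],
])

```text
t: 22.2
tool_pos: [0.618, 0.2149, 0.1285]
tool_rot: [-0.039, 2.702, 0.008]
contact_force: [-0.7, 0.0, 1.1]
opening: 0.0386
grip_force: 0.0
```

```bash
python3 -c "
from h import *
tgt(.0322,.0565,.068)"
```

```text
tcp slot mm [35.  57.6 72.1] F [-0.2  0.   1.3] open 0.0386 t 22.2
[ 0.0001  0.0008  0.0003  0.0092 -0.0037  0.0137]
```

Call:
carry_out([
  [0,0,0,0.008,-0.003,0.012,0.1],
  [0,0,0,0.008,-0.003,0.012,0.1],
  [0,0,0,0.008,-0.003,0.012,0.1],
])

```text
t: 22.5
tool_pos: [0.6165, 0.2144, 0.1225]
tool_rot: [-0.04, 2.705, 0.008]
contact_force: [-0.3, 0.7, -0.0]
opening: 0.0385
grip_force: 0.0
```

Call:
carry_out([
  [0,0,0,0,0,0,1],
  [0,0,0,0,0,0,1],
  [0,0,0,0,0,0,1],
  [0,0,0,0,0,0,1],
], force=60)

```text
t: 22.9
tool_pos: [0.6165, 0.2138, 0.1222]
tool_rot: [-0.04, 2.706, 0.006]
contact_force: [-4.6, -4.1, 4.2]
opening: 0.0119
grip_force: 59.2
```

```bash
python3 -c "
from h import *
tgt(.0322,.0565,.068)"
```

```text
tcp slot mm [30.9 56.6 67.1] F [-2.5 -4.   5.8] open 0.0119 t 22.9
[-0.0003 -0.0004  0.0006 -0.0045 -0.0002 -0.0031]
```

Call:
carry_out([
  [0,0,0.26,0,0,0,1],
  [0,0,0.26,0,0,0,1],
  [0,0,0.26,0,0,0,1],
  [0,0,0.26,0,0,0,1],
  [0,0,0.26,0,0,0,1],
])

```text
t: 23.4
tool_pos: [0.6169, 0.2149, 0.1225]
tool_rot: [0.969, 2.551, 0.232]
contact_force: [-0.6, 1.9, 1.5]
opening: 0.0117
grip_force: 58.7
```

Call:
carry_out([
  [0,0,0.26,0,0,0,1],
  [0,0,0.26,0,0,0,1],
  [0,0,0.26,0,0,0,1],
  [0,0,0.26,0,0,0,1],
  [0,0,0.26,0,0,0,1],
])

```text
t: 23.9
tool_pos: [0.6177, 0.2155, 0.1229]
tool_rot: [1.881, 2.066, 0.435]
contact_force: [3.5, 4.0, -0.7]
opening: 0.0119
grip_force: 58.4
```

```bash
python3 -c "
from h import *
rep(P0,YAW)"
```

```text
tcp in slot mm [32.3 58.2 67.1] F [ 3.   3.9 -2.1] rot [-0.003  0.002 -0.066] open 0.0119 dq 1.483 t 23.9
```

Call:
carry_out([
  [0,0,0.02,0,0,0,1],
  [0,0,0.02,0,0,0,1],
  [0,0,0.02,0,0,0,-0.2],
  [0,0,0.02,0,0,0,-0.2],
  [0,0,0.02,0,0,0,-0.2],
])

```text
t: 24.4
tool_pos: [0.6163, 0.2142, 0.1214]
tool_rot: [1.944, 2.019, 0.442]
contact_force: [0.3, -0.5, -0.2]
opening: 0.0508
grip_force: 0.0
```

Call:
carry_out([
  [0,0,0,0,0,-0.05,-0.2],
  [0,0,0,0,0,-0.2,-0.2],
  [0,0,0,0,0,-0.35,-0.2],
  [0,0,0,0,0,-0.45,-0.2],
  [0,0,0,0,0,-0.45,-0.2],
])

```text
t: 24.9
tool_pos: [0.561, 0.2136, 0.2512]
tool_rot: [1.939, 2.014, 0.455]
contact_force: [-0.8, -0.2, 0.5]
opening: 0.0514
grip_force: 0.0
```

Call:
carry_out([
  [0,0,0,0,0,0,-0.2],
  [0,0,0,0,0,0,-0.2],
])

```text
t: 25.1
tool_pos: [0.5589, 0.2124, 0.2419]
tool_rot: [1.946, 2.02, 0.438]
contact_force: [-0.3, -0.3, -0.6]
opening: 0.0512
grip_force: 0.0
```

Run:
```python
from h import *
rep(P0,YAW);d=get_image("wrist");np.savez("w9.npz",**d);s=slot(P0,YAW)
c=s(np.array([[.032,.056,.088],[.032,.02,.053],[.032,-.03,.053],[.032,-.07,.053],[.032,-.093,.053],[.032,-.103,.053]]))
q=proj(d,c,True);print(q.round(1).tolist())
hsv=cv2.cvtColor(d["img"],cv2.COLOR_BGR2HSV)
for u,v in q[1:]:
    u=int(round(u));v=int(round(v));print(v,u-14,"S",hsv[v,u-14:u+15,1].tolist())
w=dict(np.load("w1.npz"));q1=proj(w,c,True)
u,v=q1[3].round().astype(int);print("ref S",cv2.cvtColor(w["img"],cv2.COLOR_BGR2HSV)[v,u-14:u+15,1].tolist())
# template top ends vs prediction
g=cv2.cvtColor(d["img"],cv2.COLOR_BGR2GRAY)
for n,y,t in(("thick",0,.009),("mid",-.046,.006),("thin",-.09,.003)):
    e=proj(d,s(np.array([[0,y-t,.11],[0,y+t,.11],[.016,y,.11]])),True);print(n,e.round(1).tolist())
    u=int(e[0,0]);lo=int(e[:2,1].min())-6;print(u,lo,g[lo:lo+36,u].tolist())
```

```text
tcp in slot mm [ 29.2  56.7 199.8] F [-0.5 -0.2 -0.4] rot [ 0.004 -0.001 -0.01 ] open 0.0512 dq 0.015 t 25.1
[[257.1, 189.3], [256.4, 211.6], [255.8, 252.8], [255.3, 281.6], [255.1, 296.6], [255.0, 302.8]]
212 242 S [143, 141, 144, 138, 141, 146, 133, 142, 149, 25, 0, 64, 116, 85, 70, 45, 13, 36, 255, 204, 170, 143, 136, 138, 137, 137, 140, 142, 144]
253 242 S [130, 125, 122, 133, 118, 121, 126, 160, 84, 38, 32, 35, 30, 31, 32, 30, 26, 28, 25, 26, 170, 147, 123, 125, 130, 152, 139, 159, 178]
282 241 S [139, 139, 138, 137, 148, 139, 145, 147, 154, 65, 26, 35, 34, 35, 28, 29, 28, 28, 26, 41, 112, 138, 135, 132, 131, 132, 135, 166, 173]
297 241 S [10, 11, 12, 13, 15, 10, 10, 11, 11, 47, 28, 33, 36, 32, 31, 29, 30, 31, 25, 19, 15, 13, 13, 13, 11, 14, 15, 14, 12]
303 241 S [26, 26, 22, 15, 12, 12, 15, 23, 20, 12, 6, 18, 18, 15, 21, 20, 22, 21, 19, 15, 13, 14, 13, 13, 16, 12, 12, 22, 16]
ref S [138, 135, 141, 140, 141, 143, 147, 162, 63, 39, 37, 39, 39, 39, 31, 33, 32, 33, 29, 59, 158, 153, 145, 146, 147, 146, 143, 166, 191]
thick [[221.4, 263.7], [220.6, 246.7], [238.6, 255.7]]
221 240 [66, 66, 72, 71, 64, 61, 92, 135, 136, 137, 138, 136, 137, 134, 132, 130, 130, 128, 132, 134, 136, 134, 141, 130, 61, 69, 68, 67, 66, 71, 69, 69, 70, 68, 67, 65]
mid [[223.3, 299.6], [222.8, 290.2], [239.3, 295.4]]
223 284 [69, 68, 61, 67, 66, 62, 50, 190, 200, 197, 196, 200, 203, 199, 200, 205, 175, 44, 61, 67, 65, 66, 64, 66, 64, 65, 63, 63, 65, 64, 67, 64, 65, 65, 67, 64]
thin [[225.1, 328.3], [224.8, 324.4], [240.0, 326.9]]
225 318 [70, 78, 72, 74, 73, 71, 59, 142, 208, 200, 191, 219, 231, 230, 232, 243, 216, 0, 6, 21, 16, 20, 19, 16, 3, 21, 11, 15, 0, 14, 15, 29, 16, 21, 11, 16]
```

```bash
python3 -c "
from station import *
print(finish_job())"
```

```text
the job is handed in; nothing more can be done
None
```

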